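Clamp a salvaged cooling block in the teardown fixture

ROBOT

A 7-joint arm with a two-finger parallel gripper is mounted at the origin on the work surface. World frame = base frame: x ahead of the robot, y to its left, z up, the work surface at z = 0. Lengths are in m, angles in degrees, forces in N, time in s.
With the tool pointing down it reaches from about 0.425 to 0.8 m from the base axis. Payload 8.3 kg.
Tool frame: the origin (TCP) lies between the finger pads; the fingertips stand env.tips_ahead ahead of it and the grasp point (between the pads) lies 8 mm behind it (env.tips_ahead is the distance from the TCP to the fingertips, in m); z points along the fingers, y is the line along which they close (so a half turn about z gives the same grasp; the last joint's range is limited). The gripper opens to 85 mm and grips with 20 to 120 N. Pads are 22 mm wide; open, the fingers measure 114 mm over their backs; the gripper's body (76 mm by 85 mm) begins 54 mm behind the grasp point. The pads swing forward as they close: fully open they stand 13 mm farther back than shut.
Start: joints at [61.599, 21.967, 0.94, 78.501, -0.361, 79.538, -2.664], TCP at [0.262, -0.567, 0.242] pointing down, gripper open.
Joint ranges: [-169.22, 169.22], [-14.56, 117.87], [-87.37, 89.26], [10.42, 133.3], [-82.24, 262.24], [0.94, 117.77], [-172.7, 172.7]. Speed limits (degrees/s): [136.94, 136.94, 172.46, 172.46, 180, 180, 180].

INTERFACE

Orientations are given as a 3x3 rotation matrix whose columns are the frame's x, y, z axes.
In Python, from station import status, optics, env gives the robot as it stands.
- The arm moves only by the tool arm_command, never from a script. Its argument "plan" is a list of rows, each an object of numbers: "dx", "dy", "dz": the shift along the tool's x, y, z in m; "wx", "wy", "wz": the turn, a rotation vector about the tool's x, y, z in degrees. A call has 1 to 5 rows; each row shifts and turns the commanded pose from where the row before left it, along the tool's axes as they then stand; what a row does not reach is not made up. A row lasts 1/12 s, in which the tool goes at most 41.7 mm and 7.16 degrees, less where a joint would pass 70% of its speed; a pose out of reach is approached as far as the arm can. A call with a gripper value outside its range is refused whole. "jaw" is the finger opening in m, from 0 to 0.0854, set as the call begins (left out, the last holds). The fingers move at their own pace and stop on an object; "squeeze" is the grip in N (left out, the last holds). Time passes only in rows, so rows that do not move let the fingers close. It gives the time, the measured TCP pose, the force, the opening and the grip force at its end, in the units of the state.
- status.get_state(): the state, without advancing time (a new reading comes with each control period).
- optics.grab_frame(name): name is "scene" or "top"; returns the picture (420x560x3 uint8, red, green, blue); there is no depth.
- optics.calibration(name): a dict with "vertical_fov" (degrees; the focal length in pixels is half the picture's height over the tangent of half this angle, whatever the lens; pixels are square), "cx", "cy" (the principal point, pixels), "R" (3x3) and "t" (3): a world point X has camera coordinates R X + t. Camera axes: x right, y down, z forward; pixel columns grow to the right and rows downward; lengths in m; the calibration is good to about 2 mm. A picture is of the moment at which its call begins. calibration takes no time and is no camera call.
- env.finish_job(): hands the job in; it is judged then, once.
The state is a dict: "clock": time; "qpos": joint angles; "qvel": joint speeds; "joint_efforts": joint torques, N m; "tool_pos": TCP position; "tool_rot": TCP orientation; "wrist_force": force on the tool from outside, world axes, zero at the start; "ft_torque": the same for the moment, N m; "gripper_width": finger opening in m; "grasp_force": force on a finger pad.
Only numpy, scipy, OpenCV 4.12 (cv2) and the standard library are available. Lean on these libraries where they do the work, as an engineer would, in place of code of your own. Each camera call takes 0.05 s, during which the arm holds its last target. There are 200 camera calls.

TASK

The toggle clamp was left down on an empty nest: swing its red-knobbed handle right back to open it. Take the silver finned cooling block out of the yellow tray and lower it gently into the nest between the blue cheeks, fins up, setting it down on the way to change your grip. Let go of it, then swing the handle over centre again until it is fully home and the pad clamps the block; leave the other things where they are.

Things in the scene. Friction and masses are not known exactly. Their poses are not given: they have to be found in the camera images.
- fixture: Fixed holding fixture: steel base plate 210 x 130 x 12 mm (local x -45 to +165, y -65 to +65 mm). Origin on the table below the nest's centre; +x runs from the nest to the toggle clamp (roughly world -y; place and yaw vary), y along the nest and the clamp's hinge axes, z up. The block goes in with its length along y, either way round.
- nest (a point): Centre of the nest floor, 12 mm above the table, axes as the fixture. Blue cheeks 6 mm thick, 50 mm long, stand 45 mm apart at x = +-22.5 mm, straight to 34 mm above this floor, then flared outward to 42 mm. They stand well above a seated block, so it can be lowered only when held by its ends, not its sides. The ends are open but for ribs 5 mm high, 64 mm apart.
- handle (a joint): Handle angle, rad: 0 shut, at its stop; grows as it swings from the nest towards local +x; 1.55 fully open, at its stop. Lean from vertical = value - 0.25. Starts at 0 to 0.25; friction holds it about where it is left. The hold-down arm is linked to it: lowest (dead centre) at 0.08, up and clear of the nest near 1.55. On a block it meets it near 0.5, needs about 4 N at the grip, locks below 0.08.
- handle_pivot (a point): Axis of the handle, on the fixture at local (143.5, 0) mm, 57 mm above the table; axes as the fixture. The handle turns about local y.
- handle_grip (a point): Centre of the red drum knob at the end of the steel handle rod (10 mm diameter), 95 mm from the pivot. The drum, 28 mm in diameter and 26 mm long along the fixture's y, turns freely on its pin, parallel to y: pinched from above by its two flat ends (fingers closing along y) it lets the tool keep pointing down all along the arc. It can also be pushed.
- pad: Rubber pad, 16 mm diameter, on a sprung spindle at the end of the hold-down arm (115 mm long); origin at the centre of its lower face. Clamp shut: over the nest's centre, about 12 mm above the nest floor if empty; on a block the clamp gives and the pad presses with about 9 N. Clamp fully open: about 185 mm above the table, 90 mm from the nest's centre towards the clamp.
- block: Cooling block to be clamped: aluminium fins on a copper bottom plate, a solid 58 x 40 x 26 mm, 0.13 to 0.25 kg. Origin at the centre of its copper underside; x along its 58 mm length, y across its 40 mm width, z up (fins). Starts in one of the three places of the tray, length across the tray.
- tray: Fixed yellow parts tray, outside 310 (local x) x 74 (y) x 38 mm tall, walls and floor 4 mm; origin at the centre of its underside. The three modules lie in it 90 mm apart along local x, their length across the 66 mm inner width, so that they can be grasped only by their 40 mm width (fingers closing along the tray's x). The walls are higher than the modules.
- mat: Fixed green mat 100 x 100 x 3 mm, empty, between tray and fixture: a place to set the block down and change the grip. Origin at the centre of its underside.
- fan: Bystander, loose, to be left alone: black fan module, 56 x 40 x 22 mm, in the tray.
- cell: Bystander, loose, to be left alone: white battery module with a blue top, 56 x 40 x 18 mm, in the tray.
- screwdriver: Bystander, loose, to be left alone: screwdriver with a yellow handle, 180 mm, lying at the far side.
- cutter: Bystander, loose, to be left alone: orange box cutter, 150 mm, lying on the left.
- pliers: Bystander, loose, to be left alone: pliers with orange grips, 180 mm, lying on the left.
- jar: Bystander, loose, to be left alone: clear screw jar with a black cap, 52 mm across, 70 mm tall, standing on the right.
Mind the look-alikes: they are no part of the job. What is shaped like the block but green is not meant.

How it is judged:
By the outcome, as a careful person would: the job done as asked, in the order asked, and still so for the second after the job is handed in, with the robot touching nothing.
It also fails if it takes over 72 s, if anything falls off the work surface, if the arm or the gripper's body presses on something with over 40 N, if the wrist force passes 120 N, or if a joint passes its speed limit or range.

## Working session

There is one attempt and no reset: what is moved stays moved. The work goes in short steps, Python scripts to look and compute and a tool call to move; the robot and the scene stay as the last step left them, time stands still between calls to the robot, and variables do not carry over. Pictures are saved under pics/ and viewed, at most 10 in all, crops included, and the job is handed in when it is done.

Besides the shell and the picture viewer there is one more tool, called after "Call:" by a JSON object that holds its "op" and its "data". arm_command: Moves the arm, as the interface text tells. Its arguments: {"type":"object","properties":{"plan":{"type":"array"},"jaw":{"type":"number"},"squeeze":{"type":"number"}},"required":["plan"]}

```bash
mkdir -p pics; ls; cat > h.py <<'E'
import numpy as np, cv2
from station import status, optics, env
def save(n,f):
    im=optics.grab_frame(n); cv2.imwrite('pics/'+f,im[:,:,::-1]); return im
def cam(n):
    c=optics.calibration(n); f=210/np.tan(np.radians(c['vertical_fov']/2)); return f,c['cx'],c['cy'],np.array(c['R']),np.array(c['t'])
def ray(n,u,v):
    f,cx,cy,R,t=cam(n); d=R.T@np.array([(u-cx)/f,(v-cy)/f,1]); return -R.T@t,d
def onz(n,u,v,z):
    o,d=ray(n,u,v); return o+d*(z-o[2])/d[2]
def proj(n,X):
    f,cx,cy,R,t=cam(n); p=R@np.array(X)+t; return np.array([cx+f*p[0]/p[2],cy+f*p[1]/p[2]])
def tri(a,b):
    (o1,d1),(o2,d2)=ray('scene',*a),ray('top',*b)
    A=np.stack([d1,-d2],1); s=np.linalg.lstsq(A,o2-o1,rcond=None)[0]
    p,q=o1+s[0]*d1,o2+s[1]*d2; return (p+q)/2,np.linalg.norm(p-q)
E
python3 - <<'E'
from h import *
for n in('scene','top'):
    save(n,n+'1.png'); c=cam(n); print(n,c[:3],ray(n,280,210), optics.calibration(n).keys())
s=status.get_state(); print(s['tool_pos'],np.round(s['tool_rot'],3),env.tips_ahead)
E
```

```text
pics
scene (np.float64(544.0530437434419), 282.7356849860051, 208.62352670831478) (array([1.74204599, 0.14415192, 1.02587725]), array([-0.77201019, -0.09043098, -0.62916944])) dict_keys(['vertical_fov', 'cx', 'cy', 'R', 't'])
top (np.float64(515.4843616014306), 287.61610258803046, 213.21594536306725) (array([ 0.43769603, -0.00919171,  1.4402614 ]), array([ 0.15924851,  0.01329308, -0.9872793 ])) dict_keys(['vertical_fov', 'cx', 'cy', 'R', 't'])
[ 0.26195853 -0.56696462  0.24135591] [[ 0.908  0.419 -0.001]
 [ 0.419 -0.908  0.002]
 [-0.    -0.002 -1.   ]] 0.011
```

```bash
python3 -c "
import cv2,numpy as np
a=cv2.imread('pics/scene1.png');b=cv2.imread('pics/top1.png')
print(a.shape)"
```

```text
(420, 560, 3)
```

View pics/scene1.png

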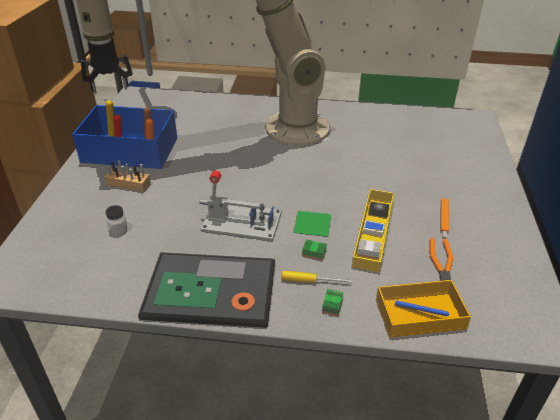

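View pics/top1.png

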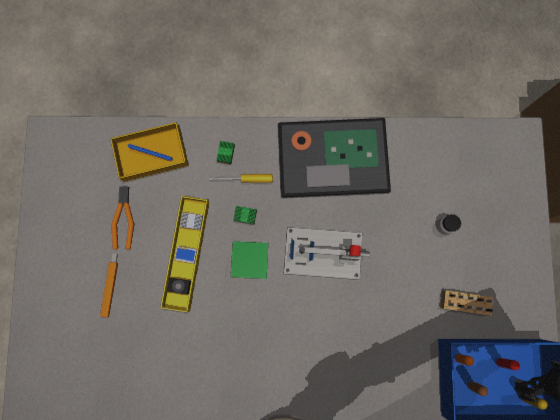

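The silver finned block is at scene (369,247) and top (191,220), at the far end of the long yellow tray. Things that could be mistaken for it:
- Green finned blocks: top (245,215) and (226,152).
- Fan: top (179,286).
- Battery: top (186,255).
- Second yellow tray: top (150,152).

The silver block in the long tray fits the description. I'll check it in a close crop.

```bash
python3 - <<'E'
from h import *
a=cv2.imread('pics/scene1.png');b=cv2.imread('pics/top1.png')
A=cv2.resize(a[165:275,195:400],None,fx=3.9,fy=3.9*.75,interpolation=cv2.INTER_CUBIC)[:300]
A=cv2.resize(a[185:275,195:400],(800,351),interpolation=cv2.INTER_CUBIC)
B1=cv2.resize(b[190:315,155:215],(300,600),interpolation=cv2.INTER_CUBIC) 
B2=cv2.resize(b[220:285,225:380],(500,210),interpolation=cv2.INTER_CUBIC)
S=cv2.resize(a[165:275,195:290],(500,390*1),interpolation=cv2.INTER_CUBIC)
c=np.zeros((600,800,3),np.uint8); c[:, :300]=cv2.resize(b[190:315,155:215],(300,600)); c[:210,300:]=B2; c[210:,300:]=S
cv2.imwrite('pics/crop1.png',c)
for n,im in(('scene',a),('top',b)):
    h=cv2.cvtColor(im,cv2.COLOR_BGR2HSV)
    for nm,lo,hi in(('red',(0,180,110),(6,255,255)),('yel',(22,120,60),(33,255,255)),('blue',(100,110,30),(125,255,255)),('green',(50,120,50),(75,255,255))):
        m=cv2.inRange(h,lo,hi)
        k,l,st,ce=cv2.connectedComponentsWithStats(m)
        for i in range(1,k):
            if st[i,4]>12:
                r=cv2.minAreaRect(cv2.findContours((l==i).astype('uint8'),0,1)[0][0])
                print(n,nm,st[i,4],np.round(ce[i],1),np.round(cv2.boxPoints(r),1).tolist() if st[i,4]>100 and nm!='red' else st[i,:4])
E
```

```text
scene red 23 [116.2 117.5] [114 116   6   5]
scene red 34 [215.4 173.4] [212 171   8   6]
scene yel 186 [109.9 116.7] [[105.69999694824219, 100.0999984741211], [111.9000015258789, 99.5999984741211], [115.0999984741211, 134.8000030517578], [108.9000015258789, 135.39999389648438]]
scene yel 900 [372.6 230. ] [[350.70001220703125, 266.3999938964844], [365.5, 187.1999969482422], [394.1000061035156, 192.60000610351562], [379.20001220703125, 271.79998779296875]]
scene yel 315 [298.5 276.1] [[281.3999938964844, 279.70001220703125], [282.20001220703125, 269.8999938964844], [316.29998779296875, 272.79998779296875], [315.5, 282.5]]
scene yel 18 [447.4 300.7] [444 298   8   5]
scene yel 97 [450.8 310.7] [441 304  20  14]
scene blue 128 [143.8  84.2] [[128.89999389648438, 85.30000305175781], [129.1999969482422, 80.80000305175781], [158.10000610351562, 83.0], [157.6999969482422, 87.5]]
scene blue 2242 [551.  184.1] [[536.0, 100.0], [559.0, 100.0], [559.0, 264.0], [536.0, 264.0]]
scene blue 4437 [122.8 137.9] [[69.9000015258789, 161.3000030517578], [74.5, 102.0999984741211], [173.3000030517578, 10
[... 2261 characters left out ...]
1.  255.8] [310 253   3   7]
top blue 7895 [494.1 378.2] [[438.0, 339.0], [559.0, 339.0], [559.0, 419.0], [438.0, 419.0]]
top blue 16 [537.2 382.1] [536 380   4   6]
top blue 21 [529.4 385.8] [527 384   6   5]
top green 276 [225.3 151.7] [[216.5, 160.1999969482422], [219.6999969482422, 140.8000030517578], [234.0, 143.1999969482422], [230.6999969482422, 162.60000610351562]]
top green 283 [244.8 214.6] [[233.5, 219.5], [236.3000030517578, 205.6999969482422], [256.1000061035156, 209.60000610351562], [253.3000030517578, 223.5]]
top green 1234 [249.3 259.6] [[230.60000610351562, 276.0], [232.3000030517578, 241.10000610351562], [267.70001220703125, 242.89999389648438], [266.0, 277.79998779296875]]
```

View pics/crop1.png

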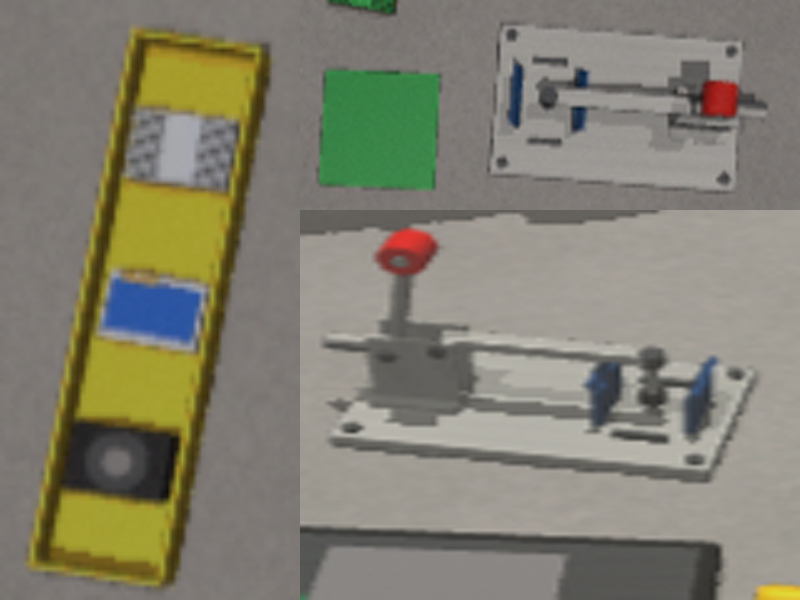

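The crop confirms it: the silver finned block is in the top slot of the long tray at top (191,220). The handle stands nearly shut with its red knob at top (355,250), and the cheeks are at top x≈292 and 311.

```bash
python3 - <<'E'
from h import *
b=cv2.imread('pics/top1.png');h=cv2.cvtColor(b,cv2.COLOR_BGR2HSV)
def rect(m):
    c=max(cv2.findContours(m,0,1)[0],key=cv2.contourArea); return cv2.minAreaRect(c)
def rep(nm,box,z):
    # box px corner points -> world at z
    P=np.array([onz('top',u,v,z)[:2] for u,v in box]); e=np.diff(np.vstack([P,P[:1]]),axis=0)
    print(nm,'c',np.round(P.mean(0),4),'sides',np.round(np.linalg.norm(e,axis=1)*1e3,1),'ang',np.round(np.degrees(np.arctan2(e[:,1],e[:,0])),1)); return P
# plate
m=np.zeros(b.shape[:2],np.uint8); g=h[...,2]; m[222:285,275:372]=((g[222:285,275:372]>135)*255)
print('bg',np.median(g[200:220,290:370]),'plate',np.median(g[265:272,310:350]))
m=cv2.morphologyEx(m,cv2.MORPH_OPEN,np.ones((5,5)));r=rect(m);rep('plate',cv2.boxPoints(r)+[0,0],.012)
rep('plate_manual',[(225+(x-300)/3.226-.5,220+y/3.226-.5) for x,y in((502,23),(745,38),(735,190),(490,175))],.012)
y=cv2.inRange(h,(20,100,40),(35,255,255));mm=np.zeros_like(y);mm[185:320,155:215]=y[185:320,155:215]
rep('tray',cv2.boxPoints(rect(mm)),.038)
mm[:]=0;mm[230:285,225:275]=cv2.inRange(h,(45,80,40),(80,255,255))[230:285,225:275];rep('mat',cv2.boxPoints(rect(mm)),.003)
s=np.zeros_like(y); s[205:237,175:207]=((h[...,1]<80)*255)[205:237,175:207]
k,l,st,ce=cv2.connectedComponentsWithStats(s); print(st[1:,:],ce[1:])
s2=cv2.morphologyEx(s,cv2.MORPH_OPEN,np.ones((3,3)));
lab=l[220,191]; rep('block',cv2.boxPoints(rect((l==lab).astype('uint8'))),.030)
# knob and block height
print('knob',tri((215.4,176.),(355.2,250.3)))
a=cv2.imread('pics/scene1.png');hs=cv2.cvtColor(a,cv2.COLOR_BGR2HSV)
for n,H,(x0,x1,y0,y1) in(('scene',hs,(205,226,165,188)),('top',h,(340,370,235,265))):
    q=(((H[...,0]<8)|(H[...,0]>172))&(H[...,1]>120)&(H[...,2]>60))[y0:y1,x0:x1]; yy,xx=np.nonzero(q); print(n,xx.min()+x0,xx.max()+x0,yy.min()+y0,yy.max()+y0,len(xx))
q=(hs[...,1]<80)&(hs[...,2]>110);ss=np.zeros_like(y);ss[236:264,352:384]=q[236:264,352:384]*255
k,l,st,ce=cv2.connectedComponentsWithStats(ss);print(st[1:],ce[1:])
# scene plate corners
sc=[(195+(x-300)/5.263-.5,165+(yy-210)/3.545-.5) for x,yy in((753,370),(710,470),(333,437))]
tp=[(225+(x-300)/3.226-.5,220+yy/3.226-.5) for x,yy in((490,175),(502,23),(745,38))]
for A,B in zip(sc,tp): print(np.round(A,1),np.round(B,1),tri(A,B),onz('scene',*A,.012))
E
```

```text
bg 125.0 plate 155.0
plate c [ 0.5102 -0.1067] sides [ 51.2 206.3  51.2 205.2] ang [ -4.  -94.  174.7  86. ]
plate_manual c [ 0.5496 -0.11  ] sides [210.5 130.9 209.3 131.2] ang [-93.4 175.2  86.7  -4.3]
tray c [0.5451 0.2673] sides [312.4  82.7 311.9  79.9] ang [  -8.4 -100.5  171.1   79.9]
mat c [0.5297 0.0954] sides [99.1 99.9 99.  98.8] ang [ -1.5 -92.4 177.9  87.6]
[[175 205   4  21  51]
 [180 212  23  18 322]
 [204 219   3  18  38]] [[175.98039216 212.25490196]
 [190.84161491 220.62111801]
 [205.28947368 229.36842105]]
block c [0.6348 0.2558] sides [42.4 59.3 42.4 59.1] ang [ -6.1 -98.  173.6  82. ]
knob (array([ 0.54380197, -0.17874545,  0.15124508]), np.float64(0.003810113506364787))
scene 210 220 170 182 93
top 350 360 245 255 113
[[352 236   6  24  74]
 [381 236   1   1   1]
 [358 239  23  19 332]
 [383 252   1   1   1]
 [382 255   2   9  15]] [[353.48648649 243.85135135]
 [381.         236.        ]
 [368.79518072 247.84939759]
 [383.         252.        ]
 [382.6        259.6       ]]
[280.6 209.6] [283.4 273.7] (array([ 0.49050213, -0.00051072,  0.00750416]), np.float64(0.00046230530122596717)) [ 4.96054699e-01 -1.00572912e-04  1.20000000e-02]
[272.4 237.8] [287.1 226.6] (array([ 0.6212002 , -0.00895067,  0.01020324]), np.float64(0.0023100950925660814)) [ 0.62306503 -0.00753254  0.012     ]
[200.8 228.5] [362.4 231.3] (array([ 0.60845511, -0.21763301,  0.01051064]), np.float64(0.005707633235796383)) [ 0.61017578 -0.21416466  0.012     ]
```

```bash
cat >> h.py <<'E'
def edge(img,p,q,w=4,n=40,lo=.06,hi=.94):
    """subpixel edge line near p-q -> (point,dir); strongest gradient of normal profiles, robust line"""
    p,q=np.array(p,float),np.array(q,float); d=(q-p)/np.linalg.norm(q-p); nn=np.array([-d[1],d[0]])
    s=np.arange(-w,w+.01,.25); out=[]
    for f in np.linspace(lo,hi,n):
        xy=(p+f*(q-p)+s[:,None]*nn).astype(np.float32)
        v=cv2.GaussianBlur(cv2.remap(img,xy[None,:,0],xy[None,:,1],cv2.INTER_LINEAR).astype(np.float32),(0,0),2)[0]
        out.append(xy[np.argmax(np.abs(np.gradient(v)))])
    vx,vy,x,y=cv2.fitLine(np.array(out),cv2.DIST_HUBER,0,.01,.01).ravel(); return np.array([x,y]),np.array([vx,vy])
def cross(a,b):
    s=np.linalg.solve(np.stack([a[1],-b[1]],1),b[0]-a[0]); return a[0]+s[0]*a[1]
def quad(img,c,**k):
    L=[edge(img,c[i],c[(i+1)%4],**k) for i in range(4)]; return [cross(L[i-1],L[i]) for i in range(4)]
E
python3 - <<'E'
from h import *
b=cv2.imread('pics/top1.png'); g=cv2.cvtColor(b,cv2.COLOR_BGR2GRAY); sat=cv2.cvtColor(b,cv2.COLOR_BGR2HSV)[...,1]
def rep(nm,box,z):
    P=np.array([onz('top',u,v,z)[:2] for u,v in box]); e=np.diff(np.vstack([P,P[:1]]),axis=0)
    print(nm,'c',np.round(P.mean(0),4),'sides',np.round(np.linalg.norm(e,axis=1)*1e3,1),'ang',np.round(np.degrees(np.arctan2(e[:,1],e[:,0])),1),np.round(box,1).tolist())
rep('plate',quad(g,[(287.1,226.6),(362.4,231.3),(359.3,278.4),(283.4,273.7)]),.012)
rep('mat',quad(sat,[(232.3,241.1),(267.7,242.9),(266,277.8),(230.6,276)]),.003)
rep('block',quad(sat,[(181,211),(203,214),(200,231),(178,227)],w=3),.030)
rep('tray',quad(sat,[(180,194.4),(209.2,199.6),(189.1,312.8),(159.8,307.6)]),.038)
print('block tri',tri((368.8,247.85),(190.84,220.62)))
for (u,v) in((291.7,249),(311.5,250)): print('cheek top',onz('top',u,v,.054)[:2])
E
```

```text
plate c [ 0.5487 -0.1095] sides [205.2 126.9 206.8 126.6] ang [-94.3 176.2  85.6  -4.5] [[287.70001220703125, 227.1999969482422], [361.1000061035156, 232.89999389648438], [358.8999938964844, 278.70001220703125], [284.0, 272.6000061035156]]
mat c [0.5296 0.0952] sides [98.6 99.3 99.6 98.3] ang [-92.1 178.1  87.3  -2.5] [[232.5, 241.1999969482422], [267.70001220703125, 242.60000610351562], [266.20001220703125, 278.29998779296875], [230.1999969482422, 276.5]]
block c [0.6348 0.2562] sides [61.1 42.8 59.2 42.4] ang [-97.7 171.   81.9  -6.4] [[181.10000610351562, 211.5], [202.89999389648438, 214.5], [200.0, 229.6999969482422], [178.8000030517578, 226.60000610351562]]
tray c [0.5453 0.2678] sides [ 79.9 309.4  80.6 310.9] ang [-99.  171.6  82.1  -8.5] [[180.8000030517578, 195.0], [209.1999969482422, 199.5], [189.1999969482422, 312.20001220703125], [159.5, 307.8999938964844]]
block tri (array([0.6362324 , 0.2582724 , 0.01801554]), np.float64(0.0004071485518314131))
cheek top [ 0.55505703 -0.02262245]
cheek top [ 0.55254916 -0.07592712]
```

```bash
cat >> h.py <<'E'
def plan(P,yawy,rows):
    """print tool-frame rows from measured pose to TCP P with tool-y heading yawy (deg), z kept down"""
    s=status.get_state(); p=np.array(s['tool_pos']); R=np.array(s['tool_rot'])
    y0=np.degrees(np.arctan2(R[1,1],R[0,1])); dy=(yawy-y0+180)%360-180; w=-dy/rows; d=(np.array(P)-p)/rows
    print('clock',round(s['clock'],2),'pos',np.round(p,4),'yaw',round(y0,2),'tilt',np.round(R[:,2],4),'q7',round(s['qpos'][6],1),'wz/row',round(w,2))
    for i in range(rows):
        a=np.radians(y0+dy*i/rows); Y=np.array([np.cos(a),np.sin(a),0]); X=np.array([-np.sin(a),np.cos(a),0])
        print([round(float(v),4) for v in (d@X,d@Y,-d[2])])
E
python3 - <<'E'
from h import *
a=cv2.imread('pics/scene1.png');sat=cv2.cvtColor(a,cv2.COLOR_BGR2HSV)[...,1]
h=cv2.cvtColor(a,cv2.COLOR_BGR2HSV);m=np.zeros(a.shape[:2],np.uint8);m[185:275,345:400]=cv2.inRange(h,(18,90,40),(36,255,255))[185:275,345:400]
c=max(cv2.findContours(m,0,1)[0],key=cv2.contourArea); print(cv2.approxPolyDP(c,4,True)[:,0].tolist())
# predicted scene pixels for the tray rim, block top, to check heights
for nm,X in(('rim far R',(180.8,195)),('rim far L',(209.2,199.5)),('near',(189.2,312.2)),('near2',(159.5,307.9))):
    print(nm,[np.round(proj('scene',onz('top',*X,z)),1).tolist() for z in(.0,.038)])
print('block top c',[np.round(proj('scene',onz('top',191,220.5,z)),1).tolist() for z in(.02,.03,.04)])
plan((.5439,-.1785,.215),-4.2,12)
E
python3 - <<'E'
import cv2
a=cv2.imread('pics/scene1.png'); cv2.imwrite('pics/crop2.png',cv2.resize(a[185:275,340:410],(560,600),interpolation=cv2.INTER_CUBIC))
E
```

```text
[[370, 189], [352, 266], [379, 271], [393, 193]]
rim far R [[381.2, 273.6], [379.8, 261.0]]
rim far L [[350.3, 267.4], [349.4, 255.0]]
near [[367.6, 197.1], [366.6, 187.3]]
near2 [[394.5, 201.5], [393.2, 191.6]]
block top c [[368.4, 247.3], [368.1, 244.2], [367.8, 241.0]]
clock 0.1 pos [ 0.262  -0.567   0.2414] yaw -65.2 tilt [-8.0e-04  1.6e-03 -1.0e+00] q7 -2.7 wz/row -5.08
[0.0349, -0.0195, 0.0022]
[0.0365, -0.0164, 0.0022]
[0.0378, -0.0131, 0.0022]
[0.0388, -0.0097, 0.0022]
[0.0395, -0.0062, 0.0022]
[0.0399, -0.0027, 0.0022]
[0.04, 0.0009, 0.0022]
[0.0398, 0.0044, 0.0022]
[0.0392, 0.0079, 0.0022]
[0.0383, 0.0114, 0.0022]
[0.0372, 0.0147, 0.0022]
[0.0357, 0.018, 0.0022]
```

View pics/crop2.png

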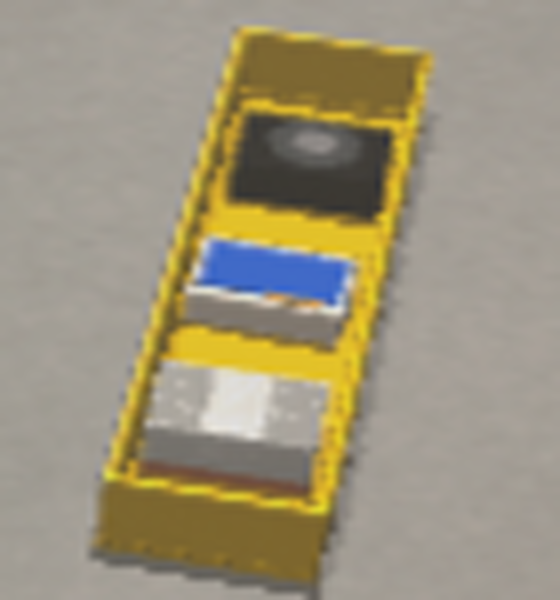

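The crop shows the block with its copper bottom in the slot nearest the camera. The middle of its top is at scene (369,245), which gives z≈0.028 from the two views (text: 0.030). The rim corner at (380.5,261.5) gives z≈0.037 (text: 0.038). The knob height of 0.151 agrees with handle ≈0.1. Now I'll move above the knob.

Call:
{"op": "arm_command", "data": {"plan": [{"dx":0.0349,"dy":-0.0195,"dz":0.002,"wz":-5.08},{"dx":0.0365,"dy":-0.0164,"dz":0.002,"wz":-5.08},{"dx":0.0378,"dy":-0.0131,"dz":0.002,"wz":-5.08},{"dx":0.0388,"dy":-0.0097,"dz":0.002,"wz":-5.08},{"dx":0.0395,"dy":-0.0062,"dz":0.002,"wz":-5.08}], "jaw": 0.07, "squeeze": 40}}

```text
$.plan[0]: bad value
```

Call:
{"op": "arm_command", "data": {"plan": [{"dx":0.0399,"dy":-0.0027,"dz":0.002,"wz":-5.08},{"dx":0.04,"dy":0.0009,"dz":0.002,"wz":-5.08},{"dx":0.0398,"dy":0.0044,"dz":0.002,"wz":-5.08},{"dx":0.0392,"dy":0.0079,"dz":0.002,"wz":-5.08},{"dx":0.0383,"dy":0.0114,"dz":0.002,"wz":-5.08}]}}

```text
$.plan[0]: bad value
```

Call:
{"op": "arm_command", "data": {"plan": [{"dx":0.0372,"dy":0.0147,"dz":0.002,"wz":-5.08},{"dx":0.0357,"dy":0.018,"dz":0.002,"wz":-5.08},{}]}}

```text
$.plan[0]: bad value
```

```bash
python3 - <<'E'
from h import *
plan((.5439,-.1785,.143),-4.2,3)
E
```

```text
clock 0.1 pos [ 0.262  -0.567   0.2414] yaw -65.2 tilt [-8.0e-04  1.6e-03 -1.0e+00] q7 -2.7 wz/row -20.33
[0.1396, -0.0781, 0.0328]
[0.1581, -0.0247, 0.0328]
[0.1568, 0.0317, 0.0328]
```

Call:
{"op": "arm_command", "data": {"plan": [{"dx":0.0349,"dy":-0.0195,"dz":0.002,"wx":0,"wy":0,"wz":-5.08}], "jaw": 0.07, "squeeze": 40}}

```text
clock: 0.18
tool_pos: [0.2785, -0.5402, 0.2392]
tool_rot: [[0.873, 0.487, -0.005], [0.487, -0.873, -0.002], [-0.005, -0.0, -1.0]]
wrist_force: [-1.4, -0.2, -0.7]
gripper_width: 0.0754
grasp_force: 0.0
```

All six keys are needed in every row. Continuing.

Call:
{"op": "arm_command", "data": {"plan": [{"dx":0.0365,"dy":-0.0164,"dz":0.002,"wx":0,"wy":0,"wz":-5.08},{"dx":0.0378,"dy":-0.0131,"dz":0.002,"wx":0,"wy":0,"wz":-5.08},{"dx":0.0388,"dy":-0.0097,"dz":0.002,"wx":0,"wy":0,"wz":-5.08},{"dx":0.0395,"dy":-0.0062,"dz":0.002,"wx":0,"wy":0,"wz":-5.08},{"dx":0.0399,"dy":-0.0027,"dz":0.002,"wx":0,"wy":0,"wz":-5.08}]}}

```text
clock: 0.6
tool_pos: [0.4036, -0.3712, 0.23]
tool_rot: [[0.566, 0.824, -0.0], [0.824, -0.566, 0.0], [-0.0, -0.0, -1.0]]
wrist_force: [2.2, -0.1, 0.8]
gripper_width: 0.0699
grasp_force: 0.0
```

Call:
{"op": "arm_command", "data": {"plan": [{"dx":0.04,"dy":0.0009,"dz":0.002,"wx":0,"wy":0,"wz":-5.08},{"dx":0.0398,"dy":0.0044,"dz":0.002,"wx":0,"wy":0,"wz":-5.08},{"dx":0.0392,"dy":0.0079,"dz":0.002,"wx":0,"wy":0,"wz":-5.08},{"dx":0.0383,"dy":0.0114,"dz":0.002,"wx":0,"wy":0,"wz":-5.08},{"dx":0.0372,"dy":0.0147,"dz":0.002,"wx":0,"wy":0,"wz":-5.08}]}}

```text
clock: 1.02
tool_pos: [0.5211, -0.2095, 0.22]
tool_rot: [[0.158, 0.987, -0.0], [0.987, -0.158, 0.0], [0.0, -0.0, -1.0]]
wrist_force: [0.5, -1.1, 0.9]
gripper_width: 0.0701
grasp_force: 0.0
```

Call:
{"op": "arm_command", "data": {"plan": [{"dx":0.0357,"dy":0.018,"dz":0.002,"wx":0,"wy":0,"wz":-5.08},{"dx":0,"dy":0,"dz":0,"wx":0,"wy":0,"wz":0},{"dx":0,"dy":0,"dz":0,"wx":0,"wy":0,"wz":0}]}}

```text
clock: 1.27
tool_pos: [0.5451, -0.1754, 0.2176]
tool_rot: [[0.068, 0.998, -0.001], [0.998, -0.068, 0.002], [0.002, -0.001, -1.0]]
wrist_force: [-0.9, -0.4, 0.7]
gripper_width: 0.07
grasp_force: 0.0
```

```bash
python3 - <<'E'
from h import *
plan((.5439,-.1785,.143),-4.2,3)
E
```

```text
clock 1.27 pos [ 0.5451 -0.1754  0.2176] yaw -3.9 tilt [-7.0e-04  1.9e-03 -1.0e+00] q7 5.4 wz/row 0.1
[-0.001, -0.0003, 0.0249]
[-0.001, -0.0003, 0.0249]
[-0.001, -0.0003, 0.0249]
```

Call:
{"op": "arm_command", "data": {"plan": [{"dx":-0.001,"dy":-0.0003,"dz":0.025,"wx":0,"wy":0,"wz":0.1},{"dx":-0.001,"dy":-0.0003,"dz":0.025,"wx":0,"wy":0,"wz":0.1},{"dx":-0.001,"dy":-0.0003,"dz":0.025,"wx":0,"wy":0,"wz":0.1},{"dx":0,"dy":0,"dz":0,"wx":0,"wy":0,"wz":0}]}}

```text
clock: 1.6
tool_pos: [0.539, -0.1832, 0.138]
tool_rot: [[0.083, 0.997, -0.009], [0.997, -0.083, 0.002], [0.001, -0.009, -1.0]]
wrist_force: [-0.6, 0.7, -1.2]
gripper_width: 0.0699
grasp_force: 0.0
```

Call:
{"op": "arm_command", "data": {"plan": [{"dx":0,"dy":0,"dz":0,"wx":0,"wy":0,"wz":0},{"dx":0,"dy":0,"dz":0,"wx":0,"wy":0,"wz":0},{"dx":0,"dy":0,"dz":0,"wx":0,"wy":0,"wz":0},{"dx":0,"dy":0,"dz":0,"wx":0,"wy":0,"wz":0},{"dx":0,"dy":0,"dz":0,"wx":0,"wy":0,"wz":0}], "jaw": 0.015, "squeeze": 40}}

```text
clock: 2.02
tool_pos: [0.5459, -0.1824, 0.1459]
tool_rot: [[0.079, 0.997, 0.007], [0.997, -0.079, -0.002], [-0.001, 0.007, -1.0]]
wrist_force: [7.6, -1.4, -0.0]
gripper_width: 0.0254
grasp_force: 45.4
```

```bash
python3 - <<'E'
from h import *
plan((.5439,-.1785,.143),-4.2,1)
# arc in tool frame (tool x = -fixture x, z down) from th0 to 1.55
L=.095
for th0,th1,n in((.1,1.5,15),):
    t=np.linspace(th0,th1,n+1)-.25; x=L*np.sin(t); z=L*np.cos(t)
    print(np.round(np.c_[-np.diff(x),-np.diff(z)],4).tolist())
E
```

```text
clock 2.02 pos [ 0.5459 -0.1824  0.1459] yaw -4.53 tilt [ 0.0073 -0.0018 -1.    ] q7 4.3 wz/row -0.33
[0.0037, -0.0023, 0.0029]
[[-0.0088, -0.0009], [-0.0089, -0.0001], [-0.0088, 0.0007], [-0.0087, 0.0016], [-0.0085, 0.0024], [-0.0083, 0.0031], [-0.008, 0.0039], [-0.0076, 0.0046], [-0.0071, 0.0053], [-0.0066, 0.006], [-0.006, 0.0065], [-0.0053, 0.0071], [-0.0047, 0.0075], [-0.0039, 0.0079], [-0.0032, 0.0083]]
```

Gripped at 25.4 mm, which matches the 26 mm drum. Now I'll swing it open along the arc, shifting slightly in y to take off the side load.

Call:
{"op": "arm_command", "data": {"plan": [{"dx":-0.0088,"dy":0.0015,"dz":-0.0009,"wx":0,"wy":0,"wz":0},{"dx":-0.0089,"dy":0,"dz":-0.0001,"wx":0,"wy":0,"wz":0},{"dx":-0.0088,"dy":0,"dz":0.0007,"wx":0,"wy":0,"wz":0},{"dx":-0.0087,"dy":0,"dz":0.0016,"wx":0,"wy":0,"wz":0},{"dx":-0.0085,"dy":0,"dz":0.0024,"wx":0,"wy":0,"wz":0}]}}

```text
clock: 2.43
tool_pos: [0.5427, -0.2271, 0.1415]
tool_rot: [[0.08, 0.997, 0.005], [0.997, -0.08, -0.002], [-0.001, 0.005, -1.0]]
wrist_force: [5.6, 0.9, 4.4]
gripper_width: 0.0253
grasp_force: 46.1
```

```bash
cat >> h.py <<'E'
N=np.array([.5533,-.0499]); U=np.array([-.0732,-.9973]); V=np.array([.9973,-.0732])
def st():
    s=status.get_state(); p=np.array(s['tool_pos']); l=p[:2]-N; print('t',round(s['clock'],2),'local x,y,z mm',np.round([l@U*1e3,l@V*1e3,p[2]*1e3],1),'F',np.round(s['wrist_force'],1),'T',np.round(s['ft_torque'],2),'w',round(s['gripper_width'],4),'g',round(s['grasp_force'],1)); return s
E
python3 -c "
from h import *
st()"
```

```text
t 2.43 local x,y,z mm [177.5   2.4 141.5] F [5.6 0.9 4.4] T [ 0.1  -1.05  0.11] w 0.0253 g 46.1
```

Call:
{"op": "arm_command", "data": {"plan": [{"dx":-0.0083,"dy":0.001,"dz":0.0031,"wx":0,"wy":0,"wz":0},{"dx":-0.008,"dy":0,"dz":0.0039,"wx":0,"wy":0,"wz":0},{"dx":-0.0076,"dy":0,"dz":0.0046,"wx":0,"wy":0,"wz":0},{"dx":-0.0071,"dy":0,"dz":0.0053,"wx":0,"wy":0,"wz":0},{"dx":-0.0066,"dy":0,"dz":0.006,"wx":0,"wy":0,"wz":0}]}}

```text
clock: 2.85
tool_pos: [0.5399, -0.2647, 0.1172]
tool_rot: [[0.08, 0.997, 0.003], [0.997, -0.08, -0.001], [-0.001, 0.003, -1.0]]
wrist_force: [5.9, -0.9, 3.4]
gripper_width: 0.0252
grasp_force: 46.0
```

Call:
{"op": "arm_command", "data": {"plan": [{"dx":-0.006,"dy":0,"dz":0.0065,"wx":0,"wy":0,"wz":0},{"dx":-0.0053,"dy":0,"dz":0.0071,"wx":0,"wy":0,"wz":0},{"dx":-0.0047,"dy":0,"dz":0.0075,"wx":0,"wy":0,"wz":0},{"dx":-0.0039,"dy":0,"dz":0.0079,"wx":0,"wy":0,"wz":0},{"dx":-0.0032,"dy":0,"dz":0.0083,"wx":0,"wy":0,"wz":0}]}}

```text
clock: 3.27
tool_pos: [0.5383, -0.2866, 0.0793]
tool_rot: [[0.079, 0.997, 0.003], [0.997, -0.079, -0.0], [0.0, 0.003, -1.0]]
wrist_force: [7.8, 0.8, 1.0]
gripper_width: 0.0249
grasp_force: 45.8
```

Call:
{"op": "arm_command", "data": {"plan": [{"dx":0,"dy":0,"dz":0,"wx":0,"wy":0,"wz":0},{"dx":0,"dy":0,"dz":0,"wx":0,"wy":0,"wz":0}]}}

```text
clock: 3.43
tool_pos: [0.5383, -0.2869, 0.0786]
tool_rot: [[0.079, 0.997, 0.002], [0.997, -0.079, -0.0], [0.0, 0.002, -1.0]]
wrist_force: [7.3, -0.6, 5.1]
gripper_width: 0.0251
grasp_force: 46.1
```

```bash
python3 -c "
from h import *
st()"
```

```text
t 3.43 local x,y,z mm [237.4   2.4  78.6] F [ 7.3 -0.6  5.1] T [-0.02 -1.3   0.05] w 0.0251 g 46.1
```

Call:
{"op": "arm_command", "data": {"plan": [{"dx":-0.0013,"dy":0,"dz":0.0045,"wx":0,"wy":0,"wz":0},{"dx":-0.0003,"dy":0,"dz":0.002,"wx":0,"wy":0,"wz":0},{"dx":0,"dy":0,"dz":0.0,"wx":0,"wy":0,"wz":0}]}}

```text
clock: 3.68
tool_pos: [0.5387, -0.2875, 0.0762]
tool_rot: [[0.078, 0.997, 0.003], [0.997, -0.078, -0.001], [-0.0, 0.003, -1.0]]
wrist_force: [-3.3, 5.8, 25.2]
gripper_width: 0.0256
grasp_force: 49.1
```

Call:
{"op": "arm_command", "data": {"plan": [{"dx":0,"dy":0,"dz":0.002,"wx":0,"wy":0,"wz":0},{"dx":0,"dy":0,"dz":0,"wx":0,"wy":0,"wz":0}]}}

```text
clock: 3.85
tool_pos: [0.5389, -0.2876, 0.0757]
tool_rot: [[0.078, 0.997, 0.004], [0.997, -0.078, -0.002], [-0.001, 0.004, -1.0]]
wrist_force: [-8.0, 6.9, 36.6]
gripper_width: 0.0254
grasp_force: 50.6
```

```bash
python3 -c "
from h import *
st()"
```

```text
t 3.85 local x,y,z mm [238.1   3.1  75.7] F [-8.   6.9 36.6] T [1.74 2.   0.12] w 0.0254 g 50.6
```

At the stop: 36 N upward. I'll ease off, release and rise.

Call:
{"op": "arm_command", "data": {"plan": [{"dx":0,"dy":0,"dz":-0.005,"wx":0,"wy":0,"wz":0},{"dx":0,"dy":0,"dz":0,"wx":0,"wy":0,"wz":0}]}}

```text
clock: 4.02
tool_pos: [0.5384, -0.2872, 0.0774]
tool_rot: [[0.078, 0.997, 0.003], [0.997, -0.078, -0.0], [0.0, 0.003, -1.0]]
wrist_force: [4.8, 1.9, 5.5]
gripper_width: 0.0248
grasp_force: 46.1
```

Call:
{"op": "arm_command", "data": {"plan": [{"dx":0,"dy":0,"dz":0,"wx":0,"wy":0,"wz":0},{"dx":0,"dy":0,"dz":0,"wx":0,"wy":0,"wz":0},{"dx":0,"dy":0,"dz":0,"wx":0,"wy":0,"wz":0},{"dx":0,"dy":0,"dz":0,"wx":0,"wy":0,"wz":0},{"dx":0,"dy":0,"dz":0,"wx":0,"wy":0,"wz":0}], "jaw": 0.065}}

```text
clock: 4.43
tool_pos: [0.5364, -0.2879, 0.0752]
tool_rot: [[0.08, 0.997, -0.001], [0.997, -0.08, 0.001], [0.0, -0.002, -1.0]]
wrist_force: [-0.6, -0.9, -0.4]
gripper_width: 0.065
grasp_force: 0.0
```

Call:
{"op": "arm_command", "data": {"plan": [{"dx":0,"dy":0,"dz":-0.04,"wx":0,"wy":0,"wz":0},{"dx":0,"dy":0,"dz":-0.04,"wx":0,"wy":0,"wz":0},{"dx":0,"dy":0,"dz":-0.04,"wx":0,"wy":0,"wz":0},{"dx":0,"dy":0,"dz":-0.04,"wx":0,"wy":0,"wz":0},{"dx":0,"dy":0,"dz":-0.04,"wx":0,"wy":0,"wz":0}]}}

```text
clock: 4.85
tool_pos: [0.5365, -0.2876, 0.2777]
tool_rot: [[0.079, 0.997, -0.0], [0.997, -0.079, 0.0], [0.0, -0.001, -1.0]]
wrist_force: [1.0, -0.4, -0.4]
gripper_width: 0.065
grasp_force: 0.0
```

```bash
python3 -c "
from h import *
st(); plan((.636,.2555,.28),-8.4,15)"
```

```text
t 4.85 local x,y,z mm [238.3   0.6 277.7] F [ 1.  -0.4 -0.4] T [ 0.   -0.09  0.02] w 0.065 g 0.0
clock 4.85 pos [ 0.5365 -0.2876  0.2777] yaw -4.54 tilt [-5.e-04  2.e-04 -1.e+00] q7 15.8 wz/row 0.26
[0.0366, 0.0037, -0.0002]
[0.0366, 0.0036, -0.0002]
[0.0367, 0.0034, -0.0002]
[0.0367, 0.0033, -0.0002]
[0.0367, 0.0031, -0.0002]
[0.0367, 0.0029, -0.0002]
[0.0367, 0.0028, -0.0002]
[0.0367, 0.0026, -0.0002]
[0.0367, 0.0024, -0.0002]
[0.0367, 0.0023, -0.0002]
[0.0368, 0.0021, -0.0002]
[0.0368, 0.0019, -0.0002]
[0.0368, 0.0018, -0.0002]
[0.0368, 0.0016, -0.0002]
[0.0368, 0.0014, -0.0002]
```

Call:
{"op": "arm_command", "data": {"plan": [{"dx":0.0366,"dy":0.0037,"dz":0,"wx":0,"wy":0,"wz":0.26},{"dx":0.0366,"dy":0.0036,"dz":0,"wx":0,"wy":0,"wz":0.26},{"dx":0.0367,"dy":0.0034,"dz":0,"wx":0,"wy":0,"wz":0.26},{"dx":0.0367,"dy":0.0033,"dz":0,"wx":0,"wy":0,"wz":0.26},{"dx":0.0367,"dy":0.0031,"dz":0,"wx":0,"wy":0,"wz":0.26}]}}

```text
clock: 5.27
tool_pos: [0.5701, -0.1051, 0.2759]
tool_rot: [[0.102, 0.995, -0.0], [0.995, -0.102, -0.0], [-0.0, -0.0, -1.0]]
wrist_force: [-0.1, -0.7, -0.4]
gripper_width: 0.0651
grasp_force: 0.0
```

Call:
{"op": "arm_command", "data": {"plan": [{"dx":0.0367,"dy":0.0029,"dz":0,"wx":0,"wy":0,"wz":0.26},{"dx":0.0367,"dy":0.0028,"dz":0,"wx":0,"wy":0,"wz":0.26},{"dx":0.0367,"dy":0.0026,"dz":0,"wx":0,"wy":0,"wz":0.26},{"dx":0.0367,"dy":0.0024,"dz":0,"wx":0,"wy":0,"wz":0.26},{"dx":0.0367,"dy":0.0023,"dz":0,"wx":0,"wy":0,"wz":0.26}]}}

```text
clock: 5.68
tool_pos: [0.6034, 0.0757, 0.2758]
tool_rot: [[0.125, 0.992, -0.0], [0.992, -0.125, -0.0], [-0.0, -0.0, -1.0]]
wrist_force: [1.6, 0.1, 0.2]
gripper_width: 0.065
grasp_force: 0.0
```

Call:
{"op": "arm_command", "data": {"plan": [{"dx":0.0368,"dy":0.0021,"dz":0,"wx":0,"wy":0,"wz":0.26},{"dx":0.0368,"dy":0.0019,"dz":0,"wx":0,"wy":0,"wz":0.26},{"dx":0.0368,"dy":0.0018,"dz":0,"wx":0,"wy":0,"wz":0.26},{"dx":0.0368,"dy":0.0016,"dz":0,"wx":0,"wy":0,"wz":0.26},{"dx":0.0368,"dy":0.0014,"dz":0,"wx":0,"wy":0,"wz":0.26}]}}

```text
clock: 6.1
tool_pos: [0.6369, 0.2568, 0.2755]
tool_rot: [[0.148, 0.989, -0.0], [0.989, -0.148, -0.001], [-0.001, -0.0, -1.0]]
wrist_force: [1.5, 0.1, 0.6]
gripper_width: 0.0651
grasp_force: 0.0
```

Call:
{"op": "arm_command", "data": {"plan": [{"dx":0,"dy":0,"dz":0.04,"wx":0,"wy":0,"wz":0},{"dx":0,"dy":0,"dz":0.04,"wx":0,"wy":0,"wz":0},{"dx":0,"dy":0,"dz":0.04,"wx":0,"wy":0,"wz":0},{"dx":0,"dy":0,"dz":0.04,"wx":0,"wy":0,"wz":0},{"dx":0,"dy":0,"dz":0,"wx":0,"wy":0,"wz":0}]}}

```text
clock: 6.52
tool_pos: [0.6321, 0.2525, 0.1058]
tool_rot: [[0.146, 0.989, -0.014], [0.989, -0.146, -0.007], [-0.008, -0.013, -1.0]]
wrist_force: [-1.2, -2.2, -2.2]
gripper_width: 0.065
grasp_force: 0.0
```

```bash
python3 -c "
from h import *
a=save('scene','s2.png');b=save('top','t2.png')
st(); plan((.636,.2555,.025),-8.4,4)
A=cv2.resize(a[150:275,190:290],(400,500),interpolation=cv2.INTER_CUBIC);B=cv2.resize(b[190:290,155:235],(400,500),interpolation=cv2.INTER_CUBIC)
cv2.imwrite('pics/c3.png',np.hstack([A,B])[:,:,::-1])"
```

```text
t 6.62 local x,y,z mm [-310.    60.2  115.1] F [0.3 0.4 0.6] T [-0.02 -0.01  0.01] w 0.0652 g 0.0
clock 6.62 pos [0.636  0.2548 0.1151] yaw -8.45 tilt [-0.0033 -0.0012 -1.    ] q7 -44.2 wz/row -0.01
[0.0002, -0.0, 0.0225]
[0.0002, -0.0, 0.0225]
[0.0002, -0.0, 0.0225]
[0.0002, -0.0, 0.0225]
```

View pics/c3.png

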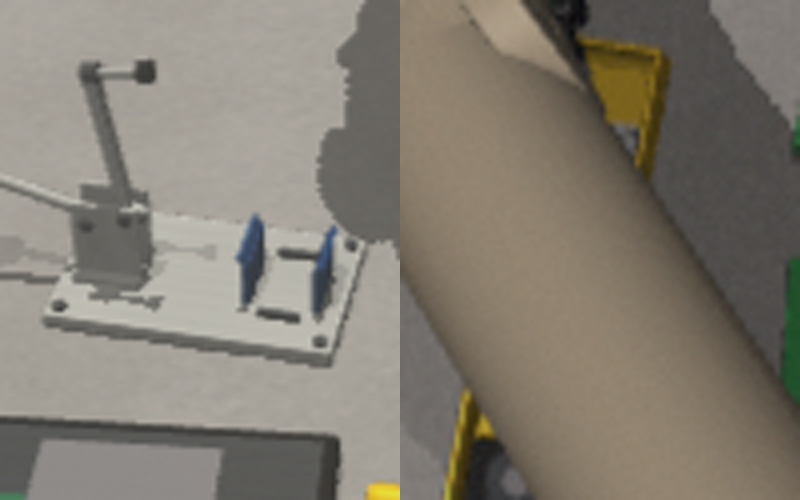

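The picture shows the clamp fully open: arm upright at scene (215,185), handle laid back, nest empty. Lowering over the block.

Call:
{"op": "arm_command", "data": {"plan": [{"dx":0,"dy":0,"dz":0.025,"wx":0,"wy":0,"wz":0},{"dx":0,"dy":0,"dz":0.025,"wx":0,"wy":0,"wz":0},{"dx":0,"dy":0,"dz":0.02,"wx":0,"wy":0,"wz":0},{"dx":0,"dy":0,"dz":0.012,"wx":0,"wy":0,"wz":0},{"dx":0,"dy":0,"dz":0.008,"wx":0,"wy":0,"wz":0}]}}

```text
clock: 7.03
tool_pos: [0.638, 0.2559, 0.0276]
tool_rot: [[0.147, 0.989, 0.002], [0.989, -0.147, 0.001], [0.001, 0.002, -1.0]]
wrist_force: [0.4, 0.6, 0.0]
gripper_width: 0.0651
grasp_force: 0.0
```

Call:
{"op": "arm_command", "data": {"plan": [{"dx":0,"dy":0,"dz":0,"wx":0,"wy":0,"wz":0},{"dx":0,"dy":0,"dz":0,"wx":0,"wy":0,"wz":0},{"dx":0,"dy":0,"dz":0,"wx":0,"wy":0,"wz":0}]}}

```text
clock: 7.28
tool_pos: [0.638, 0.2562, 0.0282]
tool_rot: [[0.147, 0.989, 0.003], [0.989, -0.147, 0.001], [0.002, 0.003, -1.0]]
wrist_force: [0.1, 0.5, 0.3]
gripper_width: 0.0652
grasp_force: 0.0
```

```bash
python3 -c "
from h import *
st(); plan((.636,.2555,.023),-8.4,1)"
```

```text
t 7.28 local x,y,z mm [-311.5   62.    28.2] F [0.1 0.5 0.3] T [-0.    0.01  0.  ] w 0.0652 g 0.0
clock 7.28 pos [0.638  0.2562 0.0282] yaw -8.45 tilt [ 0.0028  0.0014 -1.    ] q7 -45.9 wz/row -0.05
[-0.001, -0.0018, 0.0052]
```

Call:
{"op": "arm_command", "data": {"plan": [{"dx":-0.001,"dy":0,"dz":0.005,"wx":0,"wy":0,"wz":0},{"dx":0,"dy":0,"dz":0,"wx":0,"wy":0,"wz":0},{"dx":0,"dy":0,"dz":0,"wx":0,"wy":0,"wz":0}]}}

```text
clock: 7.53
tool_pos: [0.6367, 0.2543, 0.0211]
tool_rot: [[0.147, 0.989, 0.0], [0.989, -0.147, -0.0], [-0.0, 0.0, -1.0]]
wrist_force: [-0.5, -0.8, 0.0]
gripper_width: 0.0649
grasp_force: 0.0
```

Call:
{"op": "arm_command", "data": {"plan": [{"dx":0,"dy":0,"dz":0,"wx":0,"wy":0,"wz":0},{"dx":0,"dy":0,"dz":0,"wx":0,"wy":0,"wz":0},{"dx":0,"dy":0,"dz":0,"wx":0,"wy":0,"wz":0},{"dx":0,"dy":0,"dz":0,"wx":0,"wy":0,"wz":0},{"dx":0,"dy":0,"dz":0,"wx":0,"wy":0,"wz":0}], "jaw": 0.03, "squeeze": 40}}

```text
clock: 7.95
tool_pos: [0.6369, 0.2547, 0.0214]
tool_rot: [[0.147, 0.989, 0.001], [0.989, -0.147, 0.0], [0.0, 0.001, -1.0]]
wrist_force: [-1.0, 0.2, 3.8]
gripper_width: 0.039
grasp_force: 42.5
```

```bash
python3 -c "
from h import *
st(); plan((.636,.2555,.023),-8.4,1)"
```

```text
t 7.95 local x,y,z mm [-309.9   61.    21.4] F [-1.   0.2  3.8] T [-0.06  0.08 -0.01] w 0.039 g 42.5
clock 7.95 pos [0.6369 0.2547 0.0214] yaw -8.44 tilt [ 6.e-04  4.e-04 -1.e+00] q7 -46.0 wz/row -0.04
[0.0007, -0.001, -0.0016]
```

Call:
{"op": "arm_command", "data": {"plan": [{"dx":0,"dy":0,"dz":-0.01,"wx":0,"wy":0,"wz":0},{"dx":0,"dy":0,"dz":-0.02,"wx":0,"wy":0,"wz":0},{"dx":0,"dy":0,"dz":-0.03,"wx":0,"wy":0,"wz":0},{"dx":0,"dy":0,"dz":-0.03,"wx":0,"wy":0,"wz":0},{"dx":0,"dy":0,"dz":-0.03,"wx":0,"wy":0,"wz":0}]}}

```text
clock: 8.37
tool_pos: [0.636, 0.2543, 0.1421]
tool_rot: [[0.146, 0.989, -0.001], [0.989, -0.146, -0.0], [-0.0, -0.001, -1.0]]
wrist_force: [0.4, 0.7, -2.1]
gripper_width: 0.0391
grasp_force: 41.9
```

Call:
{"op": "arm_command", "data": {"plan": [{"dx":0,"dy":0,"dz":0,"wx":0,"wy":0,"wz":0},{"dx":0,"dy":0,"dz":0,"wx":0,"wy":0,"wz":0}]}}

```text
clock: 8.53
tool_pos: [0.6376, 0.2552, 0.1439]
tool_rot: [[0.147, 0.989, 0.004], [0.989, -0.147, 0.002], [0.002, 0.004, -1.0]]
wrist_force: [-0.3, 0.7, -1.6]
gripper_width: 0.0391
grasp_force: 42.0
```

```bash
python3 -c "
from h import *
st(); plan((.532,.096,.09),-94.2,15)"
```

```text
t 8.53 local x,y,z mm [-310.5   61.7  143.9] F [-0.3  0.7 -1.6] T [0.   0.02 0.02] w 0.0391 g 42.0
clock 8.53 pos [0.6376 0.2552 0.1439] yaw -8.44 tilt [ 0.0041  0.0018 -1.    ] q7 -43.7 wz/row 5.72
[-0.0115, -0.0054, 0.0036]
[-0.012, -0.0042, 0.0036]
[-0.0124, -0.003, 0.0036]
[-0.0126, -0.0018, 0.0036]
[-0.0127, -0.0005, 0.0036]
[-0.0127, 0.0008, 0.0036]
[-0.0126, 0.002, 0.0036]
[-0.0123, 0.0033, 0.0036]
[-0.0119, 0.0045, 0.0036]
[-0.0114, 0.0057, 0.0036]
[-0.0108, 0.0068, 0.0036]
[-0.0101, 0.0078, 0.0036]
[-0.0092, 0.0088, 0.0036]
[-0.0083, 0.0096, 0.0036]
[-0.0073, 0.0104, 0.0036]
```

Call:
{"op": "arm_command", "data": {"plan": [{"dx":-0.0115,"dy":-0.0054,"dz":0.0036,"wx":0,"wy":0,"wz":5.72},{"dx":-0.012,"dy":-0.0042,"dz":0.0036,"wx":0,"wy":0,"wz":5.72},{"dx":-0.0124,"dy":-0.003,"dz":0.0036,"wx":0,"wy":0,"wz":5.72},{"dx":-0.0126,"dy":-0.0018,"dz":0.0036,"wx":0,"wy":0,"wz":5.72},{"dx":-0.0127,"dy":-0.0005,"dz":0.0036,"wx":0,"wy":0,"wz":5.72}]}}

```text
clock: 8.95
tool_pos: [0.5999, 0.2004, 0.121]
tool_rot: [[0.606, 0.795, -0.003], [0.795, -0.606, -0.001], [-0.003, -0.002, -1.0]]
wrist_force: [0.0, -0.7, -1.4]
gripper_width: 0.0391
grasp_force: 42.0
```

Call:
{"op": "arm_command", "data": {"plan": [{"dx":-0.0127,"dy":0.0008,"dz":0.0036,"wx":0,"wy":0,"wz":5.72},{"dx":-0.0126,"dy":0.002,"dz":0.0036,"wx":0,"wy":0,"wz":5.72},{"dx":-0.0123,"dy":0.0033,"dz":0.0036,"wx":0,"wy":0,"wz":5.72},{"dx":-0.0119,"dy":0.0045,"dz":0.0036,"wx":0,"wy":0,"wz":5.72},{"dx":-0.0114,"dy":0.0057,"dz":0.0036,"wx":0,"wy":0,"wz":5.72}]}}

```text
clock: 9.37
tool_pos: [0.5647, 0.1474, 0.1032]
tool_rot: [[0.913, 0.408, -0.003], [0.408, -0.913, -0.001], [-0.003, -0.001, -1.0]]
wrist_force: [0.9, 1.0, -1.5]
gripper_width: 0.0387
grasp_force: 42.0
```

Call:
{"op": "arm_command", "data": {"plan": [{"dx":-0.0108,"dy":0.0068,"dz":0.0036,"wx":0,"wy":0,"wz":5.72},{"dx":-0.0101,"dy":0.0078,"dz":0.0036,"wx":0,"wy":0,"wz":5.72},{"dx":-0.0092,"dy":0.0088,"dz":0.0036,"wx":0,"wy":0,"wz":5.72},{"dx":-0.0083,"dy":0.0096,"dz":0.0036,"wx":0,"wy":0,"wz":5.72},{"dx":-0.0073,"dy":0.0104,"dz":0.0036,"wx":0,"wy":0,"wz":5.72}]}}

```text
clock: 9.78
tool_pos: [0.5295, 0.0945, 0.0853]
tool_rot: [[0.997, -0.079, -0.003], [-0.079, -0.997, -0.0], [-0.003, 0.001, -1.0]]
wrist_force: [-0.7, 0.1, -1.2]
gripper_width: 0.039
grasp_force: 42.0
```

Call:
{"op": "arm_command", "data": {"plan": [{"dx":0,"dy":0,"dz":0,"wx":0,"wy":0,"wz":0},{"dx":0,"dy":0,"dz":0,"wx":0,"wy":0,"wz":0},{"dx":0,"dy":0,"dz":0,"wx":0,"wy":0,"wz":0}]}}

```text
clock: 10.03
tool_pos: [0.531, 0.096, 0.0866]
tool_rot: [[0.997, -0.071, -0.001], [-0.071, -0.997, 0.0], [-0.001, -0.0, -1.0]]
wrist_force: [-0.1, -0.5, -2.2]
gripper_width: 0.039
grasp_force: 41.9
```

```bash
python3 -c "
from h import *
st(); plan((.532,.096,.024),-94.2,4)"
```

```text
t 10.03 local x,y,z mm [-143.8  -33.    86.6] F [-0.1 -0.5 -2.2] T [ 0.03  0.02 -0.  ] w 0.039 g 41.9
clock 10.03 pos [0.531  0.096  0.0866] yaw -94.06 tilt [-7.e-04  3.e-04 -1.e+00] q7 -112.0 wz/row 0.04
[0.0003, -0.0, 0.0156]
[0.0003, -0.0, 0.0156]
[0.0003, -0.0, 0.0156]
[0.0003, -0.0, 0.0156]
```

Call:
{"op": "arm_command", "data": {"plan": [{"dx":0,"dy":0,"dz":0.02,"wx":0,"wy":0,"wz":0},{"dx":0,"dy":0,"dz":0.02,"wx":0,"wy":0,"wz":0},{"dx":0,"dy":0,"dz":0.013,"wx":0,"wy":0,"wz":0},{"dx":0,"dy":0,"dz":0.007,"wx":0,"wy":0,"wz":0},{"dx":0,"dy":0,"dz":0,"wx":0,"wy":0,"wz":0}]}}

```text
clock: 10.45
tool_pos: [0.5301, 0.0959, 0.0253]
tool_rot: [[0.997, -0.072, -0.003], [-0.072, -0.997, 0.0], [-0.003, 0.0, -1.0]]
wrist_force: [0.2, -0.5, -2.4]
gripper_width: 0.0392
grasp_force: 41.9
```

Call:
{"op": "arm_command", "data": {"plan": [{"dx":0,"dy":0,"dz":0.001,"wx":0,"wy":0,"wz":0},{"dx":0,"dy":0,"dz":0.001,"wx":0,"wy":0,"wz":0},{"dx":0,"dy":0,"dz":0.001,"wx":0,"wy":0,"wz":0},{"dx":0,"dy":0,"dz":0,"wx":0,"wy":0,"wz":0}]}}

```text
clock: 10.78
tool_pos: [0.5316, 0.0955, 0.0246]
tool_rot: [[0.997, -0.074, 0.001], [-0.074, -0.997, 0.0], [0.001, -0.0, -1.0]]
wrist_force: [0.1, -0.1, -1.7]
gripper_width: 0.0395
grasp_force: 41.9
```

```bash
python3 -c "
from h import *
st()"
```

```text
t 10.78 local x,y,z mm [-143.4  -32.3   24.6] F [ 0.1 -0.1 -1.7] T [0.01 0.03 0.01] w 0.0395 g 41.9
```

Call:
{"op": "arm_command", "data": {"plan": [{"dx":0,"dy":0,"dz":0.001,"wx":0,"wy":0,"wz":0},{"dx":0,"dy":0,"dz":0.001,"wx":0,"wy":0,"wz":0},{"dx":0,"dy":0,"dz":0,"wx":0,"wy":0,"wz":0}]}}

```text
clock: 11.03
tool_pos: [0.5311, 0.0953, 0.0219]
tool_rot: [[0.997, -0.074, 0.0], [-0.074, -0.997, 0.0], [0.0, -0.0, -1.0]]
wrist_force: [-0.2, -0.5, -2.1]
gripper_width: 0.0389
grasp_force: 41.9
```

Call:
{"op": "arm_command", "data": {"plan": [{"dx":0,"dy":0,"dz":0.001,"wx":0,"wy":0,"wz":0},{"dx":0,"dy":0,"dz":0,"wx":0,"wy":0,"wz":0}]}}

```text
clock: 11.2
tool_pos: [0.531, 0.0953, 0.0208]
tool_rot: [[0.997, -0.074, -0.0], [-0.074, -0.997, 0.0], [-0.0, -0.0, -1.0]]
wrist_force: [-0.0, 0.5, -0.9]
gripper_width: 0.0391
grasp_force: 41.9
```

Call:
{"op": "arm_command", "data": {"plan": [{"dx":0,"dy":0,"dz":0.001,"wx":0,"wy":0,"wz":0},{"dx":0,"dy":0,"dz":0,"wx":0,"wy":0,"wz":0}]}}

```text
clock: 11.37
tool_pos: [0.5312, 0.0954, 0.0203]
tool_rot: [[0.997, -0.074, 0.0], [-0.074, -0.997, 0.0], [0.0, -0.0, -1.0]]
wrist_force: [-1.9, -0.1, 4.0]
gripper_width: 0.0393
grasp_force: 42.5
```

Set down with a light touch. Release, rise and look.

Call:
{"op": "arm_command", "data": {"plan": [{"dx":0,"dy":0,"dz":0,"wx":0,"wy":0,"wz":0},{"dx":0,"dy":0,"dz":0,"wx":0,"wy":0,"wz":0},{"dx":0,"dy":0,"dz":0,"wx":0,"wy":0,"wz":0},{"dx":0,"dy":0,"dz":0,"wx":0,"wy":0,"wz":0},{"dx":0,"dy":0,"dz":0,"wx":0,"wy":0,"wz":0}], "jaw": 0.085}}

```text
clock: 11.78
tool_pos: [0.5312, 0.0954, 0.02]
tool_rot: [[0.997, -0.074, 0.0], [-0.074, -0.997, 0.0], [0.0, -0.0, -1.0]]
wrist_force: [-0.4, -0.6, 0.2]
gripper_width: 0.085
grasp_force: 0.0
```

Call:
{"op": "arm_command", "data": {"plan": [{"dx":0,"dy":0,"dz":-0.02,"wx":0,"wy":0,"wz":0},{"dx":0,"dy":0,"dz":-0.03,"wx":0,"wy":0,"wz":0},{"dx":0,"dy":0,"dz":-0.03,"wx":0,"wy":0,"wz":0},{"dx":0,"dy":0,"dz":-0.03,"wx":0,"wy":0,"wz":0},{"dx":0,"dy":0,"dz":-0.03,"wx":0,"wy":0,"wz":0}]}}

```text
clock: 12.2
tool_pos: [0.5309, 0.0953, 0.1613]
tool_rot: [[0.997, -0.074, -0.0], [-0.074, -0.997, 0.0], [-0.0, -0.0, -1.0]]
wrist_force: [0.8, 0.5, -0.5]
gripper_width: 0.085
grasp_force: 0.0
```

Call:
{"op": "arm_command", "data": {"plan": [{"dx":0,"dy":0,"dz":-0.03,"wx":0,"wy":0,"wz":-7},{"dx":0,"dy":0,"dz":-0.03,"wx":0,"wy":0,"wz":-7},{"dx":0,"dy":0,"dz":-0.03,"wx":0,"wy":0,"wz":-7},{"dx":0,"dy":0,"dz":-0.02,"wx":0,"wy":0,"wz":-7},{"dx":0,"dy":0,"dz":0,"wx":0,"wy":0,"wz":-7}]}}

```text
clock: 12.62
tool_pos: [0.533, 0.0959, 0.2754]
tool_rot: [[0.856, 0.517, 0.008], [0.517, -0.856, 0.001], [0.008, 0.003, -1.0]]
wrist_force: [0.1, -0.5, 0.1]
gripper_width: 0.0851
grasp_force: 0.0
```

Call:
{"op": "arm_command", "data": {"plan": [{"dx":0,"dy":0,"dz":0,"wx":0,"wy":0,"wz":-7},{"dx":0,"dy":0,"dz":0,"wx":0,"wy":0,"wz":-7},{"dx":0,"dy":0,"dz":0,"wx":0,"wy":0,"wz":-7},{"dx":0,"dy":0,"dz":0,"wx":0,"wy":0,"wz":-7},{"dx":0,"dy":0,"dz":0,"wx":0,"wy":0,"wz":-7}]}}

```text
clock: 13.03
tool_pos: [0.531, 0.0953, 0.2699]
tool_rot: [[0.405, 0.914, -0.0], [0.914, -0.405, -0.0], [-0.0, -0.0, -1.0]]
wrist_force: [-0.7, -0.3, 0.2]
gripper_width: 0.0853
grasp_force: 0.0
```

Call:
{"op": "arm_command", "data": {"plan": [{"dx":0,"dy":0,"dz":0,"wx":0,"wy":0,"wz":-7},{"dx":0,"dy":0,"dz":0,"wx":0,"wy":0,"wz":-7},{"dx":0,"dy":0,"dz":0,"wx":0,"wy":0,"wz":-6},{"dx":0,"dy":0,"dz":0,"wx":0,"wy":0,"wz":0}]}}

```text
clock: 13.37
tool_pos: [0.5311, 0.0953, 0.2699]
tool_rot: [[0.069, 0.998, -0.0], [0.998, -0.069, 0.0], [0.0, -0.0, -1.0]]
wrist_force: [-0.3, 0.1, -0.8]
gripper_width: 0.0851
grasp_force: 0.0
```

```bash
python3 -c "
from h import *
a=save('scene','s3.png');b=save('top','t3.png')
st(); plan((.532,.0955,.06),-4.2,5); print(proj('top',(.531,.0955,.029)),proj('scene',(.531,.0955,.029)))
A=cv2.resize(a[200:260,280:350],(400,343),interpolation=cv2.INTER_CUBIC);B=cv2.resize(b[225:285,215:285],(400,343),interpolation=cv2.INTER_CUBIC)
cv2.imwrite('pics/c4.png',np.hstack([A,B])[:,:,::-1])"
```

```text
t 13.47 local x,y,z mm [-143.1  -32.8  269.9] F [-0.6 -0.1 -0.1] T [-0.01  0.01  0.  ] w 0.0849 g 0.0
clock 13.47 pos [0.5311 0.0953 0.2699] yaw -4.46 tilt [-1.e-04  1.e-04 -1.e+00] q7 -21.9 wz/row -0.05
[0.0001, 0.0002, 0.042]
[0.0001, 0.0002, 0.042]
[0.0001, 0.0002, 0.042]
[0.0001, 0.0002, 0.042]
[0.0001, 0.0002, 0.042]
[248.36881457 258.41429218] [312.09704533 215.32611058]
```

View pics/c4.png

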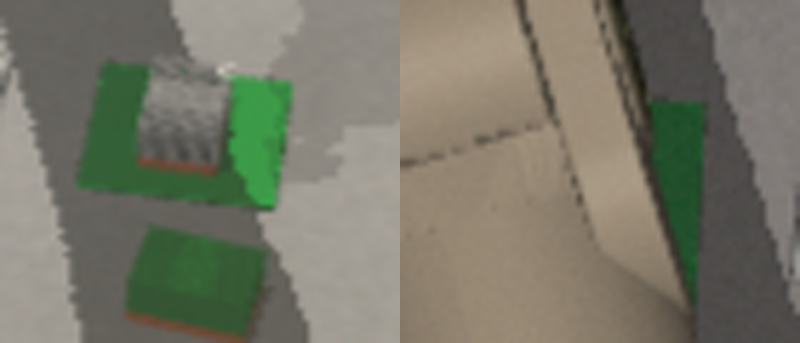

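The block stands square on the mat at scene (310,222), but the arm hides it in the top view. I'll move aside to compare the camera with the known set-down spot and remeasure the open fixture.

Call:
{"op": "arm_command", "data": {"plan": [{"dx":0.038,"dy":0.005,"dz":0,"wx":0,"wy":0,"wz":0},{"dx":0.038,"dy":0.005,"dz":0,"wx":0,"wy":0,"wz":0},{"dx":0.038,"dy":0.005,"dz":0,"wx":0,"wy":0,"wz":0},{"dx":0.038,"dy":0.005,"dz":0,"wx":0,"wy":0,"wz":0},{"dx":0.038,"dy":0.005,"dz":0,"wx":0,"wy":0,"wz":0}]}}

```text
clock: 13.88
tool_pos: [0.5704, 0.2845, 0.27]
tool_rot: [[0.079, 0.997, 0.0], [0.997, -0.079, -0.0], [0.0, 0.0, -1.0]]
wrist_force: [0.9, 0.7, -0.3]
gripper_width: 0.0853
grasp_force: 0.0
```

Call:
{"op": "arm_command", "data": {"plan": [{"dx":0.038,"dy":0.005,"dz":0,"wx":0,"wy":0,"wz":0},{"dx":0,"dy":0,"dz":0,"wx":0,"wy":0,"wz":0}]}}

```text
clock: 14.05
tool_pos: [0.5751, 0.3293, 0.2677]
tool_rot: [[0.068, 0.998, -0.005], [0.998, -0.068, 0.004], [0.003, -0.005, -1.0]]
wrist_force: [-2.3, 0.9, -0.8]
gripper_width: 0.0843
grasp_force: 0.0
```

```bash
python3 -c "
from h import *
b=save('top','t4.png')
st()
g=cv2.cvtColor(b,cv2.COLOR_RGB2GRAY);h=cv2.cvtColor(b,cv2.COLOR_RGB2HSV);sat=h[...,1]
# block on mat
Y=np.array([np.cos(np.radians(-94.2)),np.sin(np.radians(-94.2))]);X=np.array([-Y[1],Y[0]])
C=np.array([.5312,.0954]);c=[proj('top',np.r_[C+s*.029*X+t*.02*Y,.029]) for s,t in((1,1),(1,-1),(-1,-1),(-1,1))]
q=quad(sat,c,w=4,lo=.15,hi=.85);P=np.array([onz('top',*p,.029)[:2] for p in q]);print('block',P.mean(0),np.linalg.norm(np.diff(P,axis=0),axis=1))
c=[proj('top',np.r_[N+x*U+y*V,.012]) for x,y in((-.045,.065),(.165,.065),(.165,-.065),(-.045,-.065))]
q=quad(g,c,w=5);P=np.array([onz('top',*p,.012)[:2] for p in q]);print('plate',P.mean(0),np.linalg.norm(np.diff(P,axis=0),axis=1));e=P[1]-P[0]+P[2]-P[3];print(np.degrees(np.arctan2(e[1],e[0])))
m=np.zeros_like(sat);m[225:275,282:325]=((h[...,0]>95)&(h[...,0]<130)&(sat>110))[225:275,282:325]*255
k,l,s,ce=cv2.connectedComponentsWithStats(m)
for i in range(1,k):
  if s[i,4]>8: print(s[i],ce[i],onz('top',*ce[i],.05)[:2])
A=cv2.resize(b[225:285,225:375],(800,320),interpolation=cv2.INTER_CUBIC);cv2.imwrite('pics/c5.png',A[:,:,::-1])"
```

```text
t 14.1 local x,y,z mm [-376.4   -5.   268.1] F [-0.2 -0.3 -0.4] T [ 0.03 -0.05  0.03] w 0.0852 g 0.0
block [0.53148666 0.09332902] [0.04259027 0.05988184 0.04289831]
plate [ 0.54847547 -0.11153437] [0.2016555  0.12654934 0.20270214]
-94.25466799383146
[290 240   4  19  46] [291.60869565 249.2173913 ] [ 0.55480717 -0.02241593]
[310 242   4  18  51] [311.54901961 250.29411765] [ 0.55208639 -0.07624903]
```

View pics/c5.png

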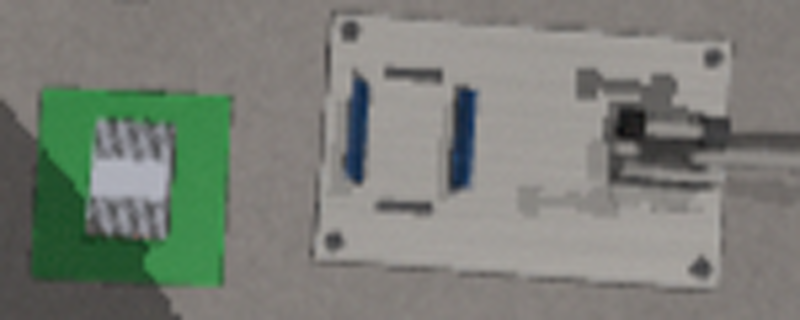

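The view shows the block on the mat at top (249,258) and the empty nest with both ribs at top (302,238) and (300,263). The arm is clear.

```bash
python3 -c "
from h import *
f=lambda x,y,z: onz('top',225+x/5.333-.5,225+y/5.333-.5,z)[:2]
r1,r2=f(413,74,.017),f(404,207,.017); print('ribs',(r1+r2)/2,np.linalg.norm(r1-r2),np.degrees(np.arctan2(*(r1-r2)[::-1])))
S=np.array([f(*p,.012) for p in((349,31),(713,57),(701,268),(333,241))]);e=S[1]-S[0]+S[2]-S[3];print('screws',S.mean(0),np.degrees(np.arctan2(e[1],e[0])),np.linalg.norm(e)/2,np.linalg.norm(S[0]-S[3]), 'nest',S.mean(0)-.06*e/np.linalg.norm(e))
# cheek outlines, lower-edge/top-edge local x
g=cv2.cvtColor(cv2.imread('pics/t4.png'),cv2.COLOR_BGR2GRAY)
print('cheek mid',(np.array([.5548,-.0224])+[.5521,-.0762])/2)
plan((.532,.0954,.27),-4.4,6)
"

```

```text
ribs [ 0.55330401 -0.04896777] 0.06912428745797194 -3.9061890239456036
screws [ 0.5495671  -0.10908828] -93.94349794115725 0.19058322221886068 0.10961706049427704 nest [ 0.55369346 -0.04923034]
cheek mid [ 0.55345 -0.0493 ]
clock 14.1 pos [0.5759 0.3259 0.2681] yaw -4.03 tilt [-0.0036  0.0018 -1.    ] q7 -44.2 wz/row 0.06
[-0.0388, -0.0046, -0.0003]
[-0.0388, -0.0046, -0.0003]
[-0.0388, -0.0045, -0.0003]
[-0.0389, -0.0045, -0.0003]
[-0.0389, -0.0044, -0.0003]
[-0.0389, -0.0044, -0.0003]
```

Call:
{"op": "arm_command", "data": {"plan": [{"dx":-0.0388,"dy":-0.0046,"dz":0,"wx":0,"wy":0,"wz":0.05},{"dx":-0.0388,"dy":-0.0045,"dz":0,"wx":0,"wy":0,"wz":0.05},{"dx":-0.0388,"dy":-0.0045,"dz":0,"wx":0,"wy":0,"wz":0.05},{"dx":-0.0389,"dy":-0.0045,"dz":0,"wx":0,"wy":0,"wz":0},{"dx":-0.0389,"dy":-0.0045,"dz":0,"wx":0,"wy":0,"wz":0}]}}

```text
clock: 14.52
tool_pos: [0.54, 0.1257, 0.27]
tool_rot: [[0.081, 0.997, 0.0], [0.997, -0.081, -0.0], [-0.0, 0.0, -1.0]]
wrist_force: [0.5, -0.2, 0.5]
gripper_width: 0.0851
grasp_force: 0.0
```

Call:
{"op": "arm_command", "data": {"plan": [{"dx":-0.0389,"dy":-0.0044,"dz":0,"wx":0,"wy":0,"wz":0},{"dx":0,"dy":0,"dz":0.04,"wx":0,"wy":0,"wz":0},{"dx":0,"dy":0,"dz":0.04,"wx":0,"wy":0,"wz":0},{"dx":0,"dy":0,"dz":0.04,"wx":0,"wy":0,"wz":0},{"dx":0,"dy":0,"dz":0.04,"wx":0,"wy":0,"wz":0}]}}

```text
clock: 14.93
tool_pos: [0.5334, 0.0884, 0.1091]
tool_rot: [[0.082, 0.997, 0.002], [0.997, -0.082, -0.0], [-0.0, 0.002, -1.0]]
wrist_force: [0.6, 0.1, -0.7]
gripper_width: 0.0849
grasp_force: 0.0
```

Call:
{"op": "arm_command", "data": {"plan": [{"dx":0,"dy":0,"dz":0.02,"wx":0,"wy":0,"wz":0},{"dx":0,"dy":0,"dz":0,"wx":0,"wy":0,"wz":0},{"dx":0,"dy":0,"dz":0,"wx":0,"wy":0,"wz":0},{"dx":0,"dy":0,"dz":0,"wx":0,"wy":0,"wz":0}]}}

```text
clock: 15.27
tool_pos: [0.5346, 0.09, 0.092]
tool_rot: [[0.078, 0.997, 0.003], [0.997, -0.078, 0.0], [0.001, 0.003, -1.0]]
wrist_force: [0.1, 0.3, 0.2]
gripper_width: 0.085
grasp_force: 0.0
```

```bash
python3 -c "
from h import *
st();plan((.5328,.0954,.023),-4.24,4)"

```

```text
t 15.27 local x,y,z mm [-138.1  -28.9   92. ] F [0.1 0.3 0.2] T [ 0.01 -0.   -0.01] w 0.085 g 0.0
clock 15.27 pos [0.5346 0.09   0.092 ] yaw -4.5 tilt [ 2.8e-03  4.0e-04 -1.0e+00] q7 -25.0 wz/row -0.06
[0.0013, -0.0006, 0.0172]
[0.0013, -0.0006, 0.0172]
[0.0013, -0.0005, 0.0172]
[0.0013, -0.0005, 0.0172]
```

Call:
{"op": "arm_command", "data": {"plan": [{"dx":0.0014,"dy":-0.0005,"dz":0.01,"wx":0,"wy":0,"wz":-0.2},{"dx":0.0014,"dy":-0.0004,"dz":0.01,"wx":0,"wy":0,"wz":0},{"dx":0.0014,"dy":0,"dz":0.01,"wx":0,"wy":0,"wz":0},{"dx":0.0013,"dy":0,"dz":0.005,"wx":0,"wy":0,"wz":0},{"dx":0,"dy":0,"dz":0,"wx":0,"wy":0,"wz":0}]}}

```text
clock: 15.68
tool_pos: [0.5317, 0.0959, 0.0533]
tool_rot: [[0.073, 0.997, -0.003], [0.997, -0.073, -0.0], [-0.0, -0.003, -1.0]]
wrist_force: [0.3, -0.1, 0.3]
gripper_width: 0.0847
grasp_force: 0.0
```

Call:
{"op": "arm_command", "data": {"plan": [{"dx":0,"dy":0,"dz":0,"wx":0,"wy":0,"wz":0},{"dx":0,"dy":0,"dz":0,"wx":0,"wy":0,"wz":0},{"dx":0,"dy":0,"dz":0,"wx":0,"wy":0,"wz":0}]}}

```text
clock: 15.93
tool_pos: [0.5332, 0.0957, 0.0553]
tool_rot: [[0.073, 0.997, 0.001], [0.997, -0.073, 0.0], [0.0, 0.001, -1.0]]
wrist_force: [0.1, 0.0, 0.2]
gripper_width: 0.0848
grasp_force: 0.0
```

```bash
python3 -c "
from h import *
st();plan((.5328,.0954,.023),-4.24,4)"

```

```text
t 15.93 local x,y,z mm [-143.7  -30.7   55.3] F [0.1 0.  0.2] T [-0.03 -0.02  0.  ] w 0.0848 g 0.0
clock 15.93 pos [0.5332 0.0957 0.0553] yaw -4.2 tilt [ 7.e-04  2.e-04 -1.e+00] q7 -26.4 wz/row 0.01
[-0.0001, -0.0001, 0.0081]
[-0.0001, -0.0001, 0.0081]
[-0.0001, -0.0001, 0.0081]
[-0.0001, -0.0001, 0.0081]
```

Call:
{"op": "arm_command", "data": {"plan": [{"dx":0,"dy":0,"dz":0.01,"wx":0,"wy":0,"wz":0},{"dx":0,"dy":0,"dz":0.01,"wx":0,"wy":0,"wz":0},{"dx":0,"dy":0,"dz":0.008,"wx":0,"wy":0,"wz":0},{"dx":0,"dy":0,"dz":0.004,"wx":0,"wy":0,"wz":0},{"dx":0,"dy":0,"dz":0,"wx":0,"wy":0,"wz":0}]}}

```text
clock: 16.35
tool_pos: [0.5317, 0.0954, 0.0212]
tool_rot: [[0.073, 0.997, -0.003], [0.997, -0.073, -0.0], [-0.0, -0.003, -1.0]]
wrist_force: [0.5, 1.2, 0.3]
gripper_width: 0.085
grasp_force: 0.0
```

Call:
{"op": "arm_command", "data": {"plan": [{"dx":0,"dy":0,"dz":0,"wx":0,"wy":0,"wz":0},{"dx":0,"dy":0,"dz":0,"wx":0,"wy":0,"wz":0},{"dx":0,"dy":0,"dz":0,"wx":0,"wy":0,"wz":0}]}}

```text
clock: 16.6
tool_pos: [0.5332, 0.0958, 0.0234]
tool_rot: [[0.073, 0.997, 0.001], [0.997, -0.073, 0.0], [0.0, 0.001, -1.0]]
wrist_force: [0.7, 0.5, -0.0]
gripper_width: 0.0849
grasp_force: 0.0
```

Call:
{"op": "arm_command", "data": {"plan": [{"dx":0,"dy":0,"dz":0,"wx":0,"wy":0,"wz":0},{"dx":0,"dy":0,"dz":0,"wx":0,"wy":0,"wz":0},{"dx":0,"dy":0,"dz":0,"wx":0,"wy":0,"wz":0},{"dx":0,"dy":0,"dz":0,"wx":0,"wy":0,"wz":0},{"dx":0,"dy":0,"dz":0,"wx":0,"wy":0,"wz":0}], "jaw": 0.045, "squeeze": 40}}

```text
clock: 17.02
tool_pos: [0.5333, 0.0958, 0.0236]
tool_rot: [[0.073, 0.997, 0.001], [0.997, -0.073, 0.0], [0.0, 0.001, -1.0]]
wrist_force: [-0.7, -0.9, 5.5]
gripper_width: 0.0571
grasp_force: 43.3
```

```bash
python3 -c "
from h import *
st();plan((.5328,.0954,.023),-4.24,1)"

```

```text
t 17.02 local x,y,z mm [-143.8  -30.6   23.6] F [-0.7 -0.9  5.5] T [-0.09  0.28  0.04] w 0.0571 g 43.3
clock 17.02 pos [0.5333 0.0958 0.0236] yaw -4.19 tilt [ 1.2e-03  1.0e-04 -1.0e+00] q7 -27.5 wz/row 0.05
[-0.0004, -0.0005, 0.0006]
```

Gripped by its ends at 57 mm. Lift and carry to above the nest.

Call:
{"op": "arm_command", "data": {"plan": [{"dx":0,"dy":0,"dz":-0.01,"wx":0,"wy":0,"wz":0},{"dx":0,"dy":0,"dz":-0.02,"wx":0,"wy":0,"wz":0},{"dx":0,"dy":0,"dz":-0.03,"wx":0,"wy":0,"wz":0},{"dx":0,"dy":0,"dz":-0.03,"wx":0,"wy":0,"wz":0},{"dx":0,"dy":0,"dz":0,"wx":0,"wy":0,"wz":0}]}}

```text
clock: 17.43
tool_pos: [0.5359, 0.0967, 0.1193]
tool_rot: [[0.073, 0.997, 0.009], [0.997, -0.073, 0.002], [0.002, 0.009, -1.0]]
wrist_force: [0.9, 0.9, -1.2]
gripper_width: 0.0567
grasp_force: 43.7
```

Call:
{"op": "arm_command", "data": {"plan": [{"dx":-0.028,"dy":0.0024,"dz":0,"wx":0,"wy":0,"wz":0},{"dx":-0.028,"dy":0.0024,"dz":0,"wx":0,"wy":0,"wz":0},{"dx":-0.028,"dy":0.0024,"dz":0,"wx":0,"wy":0,"wz":0},{"dx":-0.028,"dy":0.0024,"dz":0,"wx":0,"wy":0,"wz":0},{"dx":-0.028,"dy":0.0024,"dz":0,"wx":0,"wy":0,"wz":0}]}}

```text
clock: 17.85
tool_pos: [0.534, -0.0461, 0.1129]
tool_rot: [[0.073, 0.997, -0.001], [0.997, -0.073, 0.0], [0.0, -0.001, -1.0]]
wrist_force: [0.9, -0.3, -2.3]
gripper_width: 0.0572
grasp_force: 43.6
```

Call:
{"op": "arm_command", "data": {"plan": [{"dx":0,"dy":0,"dz":0,"wx":0,"wy":0,"wz":0},{"dx":0,"dy":0,"dz":0,"wx":0,"wy":0,"wz":0},{"dx":0,"dy":0,"dz":0,"wx":0,"wy":0,"wz":0}]}}

```text
clock: 18.1
tool_pos: [0.5343, -0.0443, 0.1128]
tool_rot: [[0.073, 0.997, -0.0], [0.997, -0.073, 0.001], [0.001, -0.001, -1.0]]
wrist_force: [-0.4, -0.2, -1.6]
gripper_width: 0.057
grasp_force: 43.6
```

```bash
python3 -c "
from h import *
st();plan((.556,-.0468,.09),-4.15,1)"

```

```text
t 18.1 local x,y,z mm [ -4.2 -19.4 112.8] F [-0.4 -0.2 -1.6] T [0.03 0.01 0.05] w 0.057 g 43.6
clock 18.1 pos [ 0.5343 -0.0443  0.1128] yaw -4.19 tilt [-5.e-04  7.e-04 -1.e+00] q7 -8.5 wz/row -0.04
[-0.0009, 0.0218, 0.0228]
```

Call:
{"op": "arm_command", "data": {"plan": [{"dx":-0.0009,"dy":0.0109,"dz":0,"wx":0,"wy":0,"wz":0},{"dx":0,"dy":0.0109,"dz":0.006,"wx":0,"wy":0,"wz":0},{"dx":0,"dy":0,"dz":0.014,"wx":0,"wy":0,"wz":0},{"dx":0,"dy":0,"dz":0.01,"wx":0,"wy":0,"wz":0},{"dx":0,"dy":0,"dz":0,"wx":0,"wy":0,"wz":0}]}}

```text
clock: 18.52
tool_pos: [0.5544, -0.0457, 0.0804]
tool_rot: [[0.071, 0.997, -0.005], [0.997, -0.071, 0.001], [0.001, -0.005, -1.0]]
wrist_force: [-0.6, 0.3, -2.4]
gripper_width: 0.0572
grasp_force: 43.5
```

Call:
{"op": "arm_command", "data": {"plan": [{"dx":0,"dy":0,"dz":0,"wx":0,"wy":0,"wz":0},{"dx":0,"dy":0,"dz":0,"wx":0,"wy":0,"wz":0},{"dx":0,"dy":0,"dz":0,"wx":0,"wy":0,"wz":0},{"dx":0,"dy":0,"dz":0,"wx":0,"wy":0,"wz":0}]}}

```text
clock: 18.85
tool_pos: [0.5566, -0.0472, 0.0837]
tool_rot: [[0.073, 0.997, 0.001], [0.997, -0.073, -0.0], [0.0, 0.001, -1.0]]
wrist_force: [1.0, -1.0, -2.7]
gripper_width: 0.0571
grasp_force: 43.5
```

```bash
python3 -c "
from h import *
a=save('scene','s4.png')
st();plan((.556,-.0468,.06),-4.15,1)
A=cv2.resize(a[180:250,215:300],(680,560),interpolation=cv2.INTER_CUBIC);cv2.imwrite('pics/c6.png',A[:,:,::-1])"

```

```text
t 18.9 local x,y,z mm [-2.8  3.1 83.6] F [ 0.4 -0.3 -2.2] T [-0.03  0.04 -0.05] w 0.0569 g 43.5
clock 18.9 pos [ 0.5566 -0.0473  0.0836] yaw -4.19 tilt [ 1.1e-03 -1.0e-04 -1.0e+00] q7 -9.3 wz/row -0.04
[0.0005, -0.0006, 0.0236]
```

View pics/c6.png

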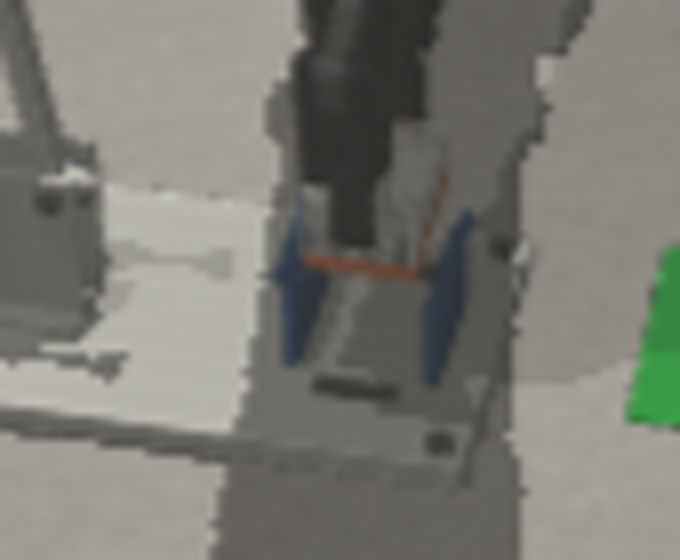

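The block sits between the flares, with its copper edge at scene (260,213). Lowering gently.

Call:
{"op": "arm_command", "data": {"plan": [{"dx":0,"dy":0,"dz":0.003,"wx":0,"wy":0,"wz":0},{"dx":0,"dy":0,"dz":0.003,"wx":0,"wy":0,"wz":0},{"dx":0,"dy":0,"dz":0.003,"wx":0,"wy":0,"wz":0},{"dx":0,"dy":0,"dz":0.003,"wx":0,"wy":0,"wz":0},{"dx":0,"dy":0,"dz":0,"wx":0,"wy":0,"wz":0}]}}

```text
clock: 19.32
tool_pos: [0.5557, -0.0473, 0.07]
tool_rot: [[0.073, 0.997, -0.001], [0.997, -0.073, 0.0], [0.0, -0.001, -1.0]]
wrist_force: [0.2, -0.7, -2.8]
gripper_width: 0.0569
grasp_force: 43.6
```

Call:
{"op": "arm_command", "data": {"plan": [{"dx":0,"dy":0,"dz":0.003,"wx":0,"wy":0,"wz":0},{"dx":0,"dy":0,"dz":0.003,"wx":0,"wy":0,"wz":0},{"dx":0,"dy":0,"dz":0.002,"wx":0,"wy":0,"wz":0},{"dx":0,"dy":0,"dz":0,"wx":0,"wy":0,"wz":0}]}}

```text
clock: 19.65
tool_pos: [0.5559, -0.0473, 0.0623]
tool_rot: [[0.073, 0.997, -0.001], [0.997, -0.073, 0.0], [0.0, -0.001, -1.0]]
wrist_force: [0.1, -0.2, -1.5]
gripper_width: 0.0571
grasp_force: 43.6
```

```bash
python3 -c "
from h import *
st()"

```

```text
t 19.65 local x,y,z mm [-2.8  2.4 62.3] F [ 0.1 -0.2 -1.5] T [0.   0.01 0.  ] w 0.0571 g 43.6
```

Call:
{"op": "arm_command", "data": {"plan": [{"dx":0,"dy":0,"dz":0.003,"wx":0,"wy":0,"wz":0},{"dx":0,"dy":0,"dz":0.003,"wx":0,"wy":0,"wz":0},{"dx":0,"dy":0,"dz":0.003,"wx":0,"wy":0,"wz":0},{"dx":0,"dy":0,"dz":0.003,"wx":0,"wy":0,"wz":0},{"dx":0,"dy":0,"dz":0,"wx":0,"wy":0,"wz":0}]}}

```text
clock: 20.07
tool_pos: [0.5558, -0.0473, 0.0501]
tool_rot: [[0.073, 0.997, -0.001], [0.997, -0.073, 0.0], [0.0, -0.001, -1.0]]
wrist_force: [0.6, -1.6, -2.2]
gripper_width: 0.057
grasp_force: 43.6
```

Call:
{"op": "arm_command", "data": {"plan": [{"dx":0,"dy":0,"dz":0.003,"wx":0,"wy":0,"wz":0},{"dx":0,"dy":0,"dz":0.003,"wx":0,"wy":0,"wz":0},{"dx":0,"dy":0,"dz":0.003,"wx":0,"wy":0,"wz":0},{"dx":0,"dy":0,"dz":0.003,"wx":0,"wy":0,"wz":0},{"dx":0,"dy":0,"dz":0,"wx":0,"wy":0,"wz":0}]}}

```text
clock: 20.48
tool_pos: [0.5558, -0.0473, 0.0381]
tool_rot: [[0.073, 0.997, -0.001], [0.997, -0.073, 0.0], [0.0, -0.001, -1.0]]
wrist_force: [0.3, 0.9, -1.6]
gripper_width: 0.0565
grasp_force: 43.6
```

Call:
{"op": "arm_command", "data": {"plan": [{"dx":0,"dy":0,"dz":0.001,"wx":0,"wy":0,"wz":0},{"dx":0,"dy":0,"dz":0.001,"wx":0,"wy":0,"wz":0},{"dx":0,"dy":0,"dz":0,"wx":0,"wy":0,"wz":0}]}}

```text
clock: 20.73
tool_pos: [0.5563, -0.0473, 0.0368]
tool_rot: [[0.073, 0.997, -0.0], [0.997, -0.073, 0.0], [0.0, -0.0, -1.0]]
wrist_force: [0.4, 0.4, -2.9]
gripper_width: 0.057
grasp_force: 43.6
```

Call:
{"op": "arm_command", "data": {"plan": [{"dx":0,"dy":0,"dz":0.001,"wx":0,"wy":0,"wz":0},{"dx":0,"dy":0,"dz":0.001,"wx":0,"wy":0,"wz":0},{"dx":0,"dy":0,"dz":0.001,"wx":0,"wy":0,"wz":0},{"dx":0,"dy":0,"dz":0,"wx":0,"wy":0,"wz":0}]}}

```text
clock: 21.07
tool_pos: [0.5561, -0.0473, 0.0337]
tool_rot: [[0.073, 0.997, -0.0], [0.997, -0.073, 0.0], [0.0, -0.0, -1.0]]
wrist_force: [-0.1, -0.3, -1.7]
gripper_width: 0.0567
grasp_force: 43.6
```

Call:
{"op": "arm_command", "data": {"plan": [{"dx":0,"dy":0,"dz":0.001,"wx":0,"wy":0,"wz":0},{"dx":0,"dy":0,"dz":0,"wx":0,"wy":0,"wz":0}]}}

```text
clock: 21.23
tool_pos: [0.5562, -0.0473, 0.0328]
tool_rot: [[0.073, 0.997, -0.0], [0.997, -0.073, 0.0], [0.0, -0.0, -1.0]]
wrist_force: [-0.7, -0.4, -2.1]
gripper_width: 0.0569
grasp_force: 43.6
```

Call:
{"op": "arm_command", "data": {"plan": [{"dx":0,"dy":0,"dz":0.001,"wx":0,"wy":0,"wz":0},{"dx":0,"dy":0,"dz":0,"wx":0,"wy":0,"wz":0}]}}

```text
clock: 21.4
tool_pos: [0.5563, -0.0473, 0.0326]
tool_rot: [[0.073, 0.997, 0.0], [0.997, -0.073, -0.0], [-0.0, 0.0, -1.0]]
wrist_force: [-4.4, 0.2, 5.8]
gripper_width: 0.0568
grasp_force: 44.5
```

Seated: light contact at z 0.0326, exactly as predicted. Release and rise.

Call:
{"op": "arm_command", "data": {"plan": [{"dx":0,"dy":0,"dz":0,"wx":0,"wy":0,"wz":0},{"dx":0,"dy":0,"dz":0,"wx":0,"wy":0,"wz":0},{"dx":0,"dy":0,"dz":0,"wx":0,"wy":0,"wz":0},{"dx":0,"dy":0,"dz":0,"wx":0,"wy":0,"wz":0},{"dx":0,"dy":0,"dz":0,"wx":0,"wy":0,"wz":0}], "jaw": 0.08}}

```text
clock: 21.82
tool_pos: [0.5563, -0.0473, 0.0319]
tool_rot: [[0.073, 0.997, 0.0], [0.997, -0.073, 0.0], [0.0, 0.0, -1.0]]
wrist_force: [-0.9, -0.3, -0.5]
gripper_width: 0.0796
grasp_force: 0.0
```

Call:
{"op": "arm_command", "data": {"plan": [{"dx":0,"dy":0,"dz":-0.01,"wx":0,"wy":0,"wz":0},{"dx":0,"dy":0,"dz":-0.02,"wx":0,"wy":0,"wz":0},{"dx":0,"dy":0,"dz":-0.03,"wx":0,"wy":0,"wz":0},{"dx":0,"dy":0,"dz":-0.04,"wx":0,"wy":0,"wz":0},{"dx":0,"dy":0,"dz":-0.04,"wx":0,"wy":0,"wz":0}]}}

```text
clock: 22.23
tool_pos: [0.5554, -0.0471, 0.1736]
tool_rot: [[0.073, 0.997, -0.001], [0.997, -0.073, 0.001], [0.0, -0.002, -1.0]]
wrist_force: [1.3, -1.2, -0.5]
gripper_width: 0.0802
grasp_force: 0.0
```

Call:
{"op": "arm_command", "data": {"plan": [{"dx":0,"dy":0,"dz":-0.04,"wx":0,"wy":0,"wz":0},{"dx":0,"dy":0,"dz":-0.04,"wx":0,"wy":0,"wz":0},{"dx":0,"dy":0,"dz":-0.03,"wx":0,"wy":0,"wz":0},{"dx":0,"dy":0,"dz":0,"wx":0,"wy":0,"wz":0},{"dx":0,"dy":0,"dz":0,"wx":0,"wy":0,"wz":0}]}}

```text
clock: 22.65
tool_pos: [0.5572, -0.0471, 0.2849]
tool_rot: [[0.073, 0.997, 0.005], [0.997, -0.073, -0.0], [-0.0, 0.005, -1.0]]
wrist_force: [-0.5, -0.5, -0.4]
gripper_width: 0.08
grasp_force: 0.0
```

```bash
python3 -c "
from h import *
st();plan((.5386,-.2873,.28),-4.2,7)"

```

```text
t 22.65 local x,y,z mm [ -3.1   3.6 284.9] F [-0.5 -0.5 -0.4] T [-0.01  0.04  0.02] w 0.08 g 0.0
clock 22.65 pos [ 0.5572 -0.0471  0.2849] yaw -4.18 tilt [ 5.2e-03 -4.0e-04 -1.0e+00] q7 -6.4 wz/row 0.0
[-0.0344, -0.0001, 0.0007]
[-0.0344, -0.0001, 0.0007]
[-0.0344, -0.0001, 0.0007]
[-0.0344, -0.0001, 0.0007]
[-0.0344, -0.0001, 0.0007]
[-0.0344, -0.0001, 0.0007]
[-0.0344, -0.0001, 0.0007]
```

Call:
{"op": "arm_command", "data": {"plan": [{"dx":-0.0344,"dy":0,"dz":0,"wx":0,"wy":0,"wz":0},{"dx":-0.0344,"dy":0,"dz":0,"wx":0,"wy":0,"wz":0},{"dx":-0.0344,"dy":0,"dz":0,"wx":0,"wy":0,"wz":0},{"dx":-0.0344,"dy":0,"dz":0,"wx":0,"wy":0,"wz":0},{"dx":-0.0344,"dy":0,"dz":0,"wx":0,"wy":0,"wz":0}], "jaw": 0.065}}

```text
clock: 23.07
tool_pos: [0.5426, -0.2202, 0.2805]
tool_rot: [[0.073, 0.997, -0.002], [0.997, -0.073, 0.001], [0.001, -0.002, -1.0]]
wrist_force: [0.7, 0.4, 0.1]
gripper_width: 0.0655
grasp_force: 0.0
```

Call:
{"op": "arm_command", "data": {"plan": [{"dx":-0.0344,"dy":0,"dz":0,"wx":0,"wy":0,"wz":0},{"dx":-0.0344,"dy":0,"dz":0,"wx":0,"wy":0,"wz":0},{"dx":0,"dy":0,"dz":0.04,"wx":0,"wy":0,"wz":0},{"dx":0,"dy":0,"dz":0.04,"wx":0,"wy":0,"wz":0},{"dx":0,"dy":0,"dz":0.03,"wx":0,"wy":0,"wz":0}]}}

```text
clock: 23.48
tool_pos: [0.5366, -0.2876, 0.1675]
tool_rot: [[0.075, 0.997, -0.004], [0.997, -0.075, 0.002], [0.002, -0.004, -1.0]]
wrist_force: [-0.3, -0.1, -1.1]
gripper_width: 0.0651
grasp_force: 0.0
```

Call:
{"op": "arm_command", "data": {"plan": [{"dx":0,"dy":0,"dz":0,"wx":0,"wy":0,"wz":0},{"dx":0,"dy":0,"dz":0,"wx":0,"wy":0,"wz":0},{"dx":0,"dy":0,"dz":0,"wx":0,"wy":0,"wz":0}]}}

```text
clock: 23.73
tool_pos: [0.5394, -0.2875, 0.1735]
tool_rot: [[0.073, 0.997, 0.001], [0.997, -0.073, -0.0], [-0.0, 0.001, -1.0]]
wrist_force: [0.2, -0.5, 0.5]
gripper_width: 0.0651
grasp_force: 0.0
```

```bash
python3 -c "
from h import *
a=save('scene','s5.png');b=save('top','t5.png')
st();plan((.5386,-.2873,.076),-4.2,4)
A=cv2.resize(a[150:255,180:300],(400,350),interpolation=cv2.INTER_CUBIC);B=cv2.resize(b[215:290,270:350],(400,350),interpolation=cv2.INTER_CUBIC);cv2.imwrite('pics/c7.png',np.hstack([A,B])[:,:,::-1])"

```

```text
t 23.83 local x,y,z mm [238.3   4.2 174.7] F [-0.  -0.   0.4] T [ 0.02 -0.    0.04] w 0.0649 g 0.0
clock 23.83 pos [ 0.54   -0.2879  0.1747] yaw -4.17 tilt [ 0.0038 -0.0018 -1.    ] q7 17.2 wz/row 0.01
[0.0001, -0.0004, 0.0247]
[0.0001, -0.0004, 0.0247]
[0.0001, -0.0004, 0.0247]
[0.0001, -0.0004, 0.0247]
```

View pics/c7.png

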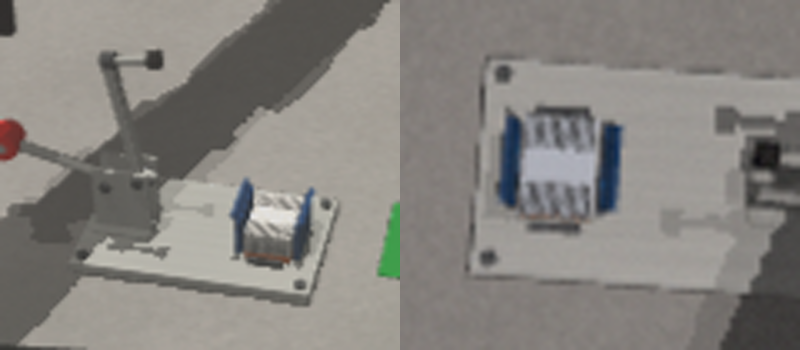

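The block is seated flat, fins up, centred between cheeks and ribs at top (302,249), with the handle open. Now I'll grasp the knob.

Call:
{"op": "arm_command", "data": {"plan": [{"dx":0,"dy":-0.0004,"dz":0.03,"wx":0,"wy":0,"wz":0},{"dx":0,"dy":-0.0004,"dz":0.03,"wx":0,"wy":0,"wz":0},{"dx":0,"dy":0,"dz":0.025,"wx":0,"wy":0,"wz":0},{"dx":0,"dy":0,"dz":0.013,"wx":0,"wy":0,"wz":0},{"dx":0,"dy":0,"dz":0,"wx":0,"wy":0,"wz":0}]}}

```text
clock: 24.25
tool_pos: [0.5369, -0.2869, 0.0722]
tool_rot: [[0.073, 0.997, -0.003], [0.997, -0.073, 0.001], [0.001, -0.003, -1.0]]
wrist_force: [-0.6, -0.1, 0.5]
gripper_width: 0.0646
grasp_force: 0.0
```

Call:
{"op": "arm_command", "data": {"plan": [{"dx":0,"dy":0,"dz":0,"wx":0,"wy":0,"wz":0},{"dx":0,"dy":0,"dz":0,"wx":0,"wy":0,"wz":0},{"dx":0,"dy":0,"dz":0,"wx":0,"wy":0,"wz":0}]}}

```text
clock: 24.5
tool_pos: [0.5393, -0.2881, 0.0763]
tool_rot: [[0.073, 0.997, 0.003], [0.997, -0.073, -0.002], [-0.001, 0.004, -1.0]]
wrist_force: [0.1, 0.4, -0.1]
gripper_width: 0.065
grasp_force: 0.0
```

Call:
{"op": "arm_command", "data": {"plan": [{"dx":0,"dy":0,"dz":0,"wx":0,"wy":0,"wz":0},{"dx":0,"dy":0,"dz":0,"wx":0,"wy":0,"wz":0},{"dx":0,"dy":0,"dz":0,"wx":0,"wy":0,"wz":0},{"dx":0,"dy":0,"dz":0,"wx":0,"wy":0,"wz":0},{"dx":0,"dy":0,"dz":0,"wx":0,"wy":0,"wz":0}], "jaw": 0.015, "squeeze": 50}}

```text
clock: 24.92
tool_pos: [0.5386, -0.2877, 0.0745]
tool_rot: [[0.073, 0.997, 0.002], [0.997, -0.073, -0.001], [-0.001, 0.002, -1.0]]
wrist_force: [2.1, -1.4, 1.5]
gripper_width: 0.0248
grasp_force: 52.9
```

```bash
python3 -c "
from h import *
st()
L=.095
t=np.linspace(1.53,0,21)-.25; x=L*np.sin(t); z=L*np.cos(t)
print(np.round(np.c_[-np.diff(x),-np.diff(z)],4).tolist())"

```

```text
t 24.92 local x,y,z mm [238.2   2.7  74.5] F [ 2.1 -1.4  1.5] T [-0.2  -0.48 -0.03] w 0.0248 g 52.9
[[0.0023, -0.0069], [0.0029, -0.0067], [0.0034, -0.0064], [0.0039, -0.0062], [0.0043, -0.0058], [0.0047, -0.0055], [0.0052, -0.0051], [0.0055, -0.0047], [0.0059, -0.0043], [0.0062, -0.0038], [0.0065, -0.0033], [0.0067, -0.0028], [0.0069, -0.0023], [0.007, -0.0018], [0.0072, -0.0012], [0.0072, -0.0007], [0.0073, -0.0001], [0.0073, 0.0004], [0.0072, 0.001], [0.0071, 0.0015]]
```

Call:
{"op": "arm_command", "data": {"plan": [{"dx":0.0023,"dy":0,"dz":-0.0069,"wx":0,"wy":0,"wz":0},{"dx":0.0029,"dy":0,"dz":-0.0067,"wx":0,"wy":0,"wz":0},{"dx":0.0034,"dy":0,"dz":-0.0064,"wx":0,"wy":0,"wz":0},{"dx":0.0039,"dy":0,"dz":-0.0062,"wx":0,"wy":0,"wz":0},{"dx":0.0043,"dy":0,"dz":-0.0058,"wx":0,"wy":0,"wz":0}]}}

```text
clock: 25.33
tool_pos: [0.5396, -0.2714, 0.107]
tool_rot: [[0.074, 0.997, 0.002], [0.997, -0.074, -0.001], [-0.001, 0.002, -1.0]]
wrist_force: [4.4, -3.7, -0.0]
gripper_width: 0.0253
grasp_force: 52.8
```

Call:
{"op": "arm_command", "data": {"plan": [{"dx":0.0047,"dy":0,"dz":-0.0055,"wx":0,"wy":0,"wz":0},{"dx":0.0052,"dy":0,"dz":-0.0051,"wx":0,"wy":0,"wz":0},{"dx":0.0055,"dy":0,"dz":-0.0047,"wx":0,"wy":0,"wz":0},{"dx":0.0059,"dy":0,"dz":-0.0043,"wx":0,"wy":0,"wz":0},{"dx":0.0062,"dy":0,"dz":-0.0038,"wx":0,"wy":0,"wz":0}]}}

```text
clock: 25.75
tool_pos: [0.5416, -0.2443, 0.131]
tool_rot: [[0.074, 0.997, 0.002], [0.997, -0.074, -0.002], [-0.002, 0.002, -1.0]]
wrist_force: [2.9, -4.5, 5.1]
gripper_width: 0.0252
grasp_force: 53.2
```

Call:
{"op": "arm_command", "data": {"plan": [{"dx":0.0065,"dy":0,"dz":-0.0033,"wx":0,"wy":0,"wz":0},{"dx":0.0067,"dy":0,"dz":-0.0028,"wx":0,"wy":0,"wz":0},{"dx":0,"dy":0,"dz":0,"wx":0,"wy":0,"wz":0}]}}

```text
clock: 26.0
tool_pos: [0.5429, -0.2296, 0.1379]
tool_rot: [[0.072, 0.997, 0.002], [0.997, -0.072, -0.002], [-0.001, 0.002, -1.0]]
wrist_force: [-0.9, -1.8, 10.5]
gripper_width: 0.0251
grasp_force: 54.3
```

```bash
python3 -c "
from h import *
st()"

```

```text
t 26.0 local x,y,z mm [179.9   2.8 137.9] F [-0.9 -1.8 10.5] T [-0.38  0.26  0.01] w 0.0251 g 54.3
```

Call:
{"op": "arm_command", "data": {"plan": [{"dx":0.0069,"dy":0,"dz":-0.0033,"wx":0,"wy":0,"wz":0},{"dx":0.007,"dy":0,"dz":-0.0028,"wx":0,"wy":0,"wz":0},{"dx":0.0072,"dy":0,"dz":-0.0012,"wx":0,"wy":0,"wz":0},{"dx":0.0072,"dy":0,"dz":-0.0007,"wx":0,"wy":0,"wz":0},{"dx":0,"dy":0,"dz":0,"wx":0,"wy":0,"wz":0}]}}

```text
clock: 26.42
tool_pos: [0.5449, -0.2002, 0.144]
tool_rot: [[0.071, 0.997, 0.001], [0.997, -0.071, 0.0], [0.0, 0.001, -1.0]]
wrist_force: [3.8, -1.8, 0.8]
gripper_width: 0.0252
grasp_force: 52.9
```

```bash
python3 -c "
from h import *
st()"

```

```text
t 26.42 local x,y,z mm [150.5   2.6 144. ] F [ 3.8 -1.8  0.8] T [-0.27 -0.87 -0.09] w 0.0252 g 52.9
```

Call:
{"op": "arm_command", "data": {"plan": [{"dx":0.0073,"dy":0,"dz":-0.0003,"wx":0,"wy":0,"wz":0},{"dx":0.0073,"dy":0,"dz":0.0002,"wx":0,"wy":0,"wz":0},{"dx":0.006,"dy":0,"dz":0.0007,"wx":0,"wy":0,"wz":0},{"dx":0,"dy":0,"dz":0,"wx":0,"wy":0,"wz":0}]}}

```text
clock: 26.75
tool_pos: [0.5463, -0.1797, 0.1427]
tool_rot: [[0.071, 0.997, 0.001], [0.997, -0.071, 0.001], [0.001, 0.001, -1.0]]
wrist_force: [6.2, 0.3, -2.4]
gripper_width: 0.0255
grasp_force: 52.4
```

Call:
{"op": "arm_command", "data": {"plan": [{"dx":0.004,"dy":0,"dz":0.0009,"wx":0,"wy":0,"wz":0},{"dx":0,"dy":0,"dz":0,"wx":0,"wy":0,"wz":0}]}}

```text
clock: 26.92
tool_pos: [0.5466, -0.1763, 0.142]
tool_rot: [[0.072, 0.997, 0.001], [0.997, -0.072, 0.001], [0.001, 0.001, -1.0]]
wrist_force: [6.7, 0.4, -2.0]
gripper_width: 0.0252
grasp_force: 52.6
```

```bash
python3 -c "
from h import *
st()"

```

```text
t 26.92 local x,y,z mm [126.6   2.5 142. ] F [ 6.7  0.4 -2. ] T [ 0.16 -1.2  -0.02] w 0.0252 g 52.6
```

Call:
{"op": "arm_command", "data": {"plan": [{"dx":0.003,"dy":0,"dz":0.0006,"wx":0,"wy":0,"wz":0},{"dx":0,"dy":0,"dz":0,"wx":0,"wy":0,"wz":0}]}}

```text
clock: 27.08
tool_pos: [0.5467, -0.1735, 0.1414]
tool_rot: [[0.072, 0.997, 0.001], [0.997, -0.072, 0.001], [0.001, 0.001, -1.0]]
wrist_force: [6.5, -0.0, -1.9]
gripper_width: 0.0251
grasp_force: 52.6
```

Call:
{"op": "arm_command", "data": {"plan": [{"dx":0.002,"dy":0,"dz":0.0005,"wx":0,"wy":0,"wz":0},{"dx":0,"dy":0,"dz":0,"wx":0,"wy":0,"wz":0}]}}

```text
clock: 27.25
tool_pos: [0.5468, -0.1725, 0.1411]
tool_rot: [[0.073, 0.997, 0.001], [0.997, -0.073, -0.0], [-0.0, 0.001, -1.0]]
wrist_force: [6.1, -2.3, -0.1]
gripper_width: 0.0251
grasp_force: 52.7
```

```bash
python3 -c "
from h import *
st()"

```

```text
t 27.25 local x,y,z mm [122.7   2.5 141.1] F [ 6.1 -2.3 -0.1] T [-0.34 -1.2   0.01] w 0.0251 g 52.7
```

Call:
{"op": "arm_command", "data": {"plan": [{"dx":0.002,"dy":0,"dz":0.0004,"wx":0,"wy":0,"wz":0},{"dx":0,"dy":0,"dz":0,"wx":0,"wy":0,"wz":0}]}}

```text
clock: 27.42
tool_pos: [0.5468, -0.1722, 0.141]
tool_rot: [[0.075, 0.997, 0.002], [0.997, -0.075, -0.002], [-0.002, 0.002, -1.0]]
wrist_force: [5.7, -4.9, 0.5]
gripper_width: 0.0253
grasp_force: 52.9
```

Call:
{"op": "arm_command", "data": {"plan": [{"dx":0.002,"dy":0,"dz":0.0004,"wx":0,"wy":0,"wz":0},{"dx":0,"dy":0,"dz":0,"wx":0,"wy":0,"wz":0}]}}

```text
clock: 27.58
tool_pos: [0.5469, -0.1721, 0.141]
tool_rot: [[0.076, 0.997, 0.002], [0.997, -0.076, -0.004], [-0.004, 0.002, -1.0]]
wrist_force: [4.0, -9.8, 1.9]
gripper_width: 0.0256
grasp_force: 53.1
```

```bash
python3 -c "
from h import *
st()"

```

```text
t 27.58 local x,y,z mm [122.3   2.5 141. ] F [ 4.  -9.8  1.9] T [-2.14 -0.86  0.08] w 0.0256 g 53.1
```

At the stop: the position has stopped changing and the force is rising. One last nudge, ease off, release and look.

Call:
{"op": "arm_command", "data": {"plan": [{"dx":0.0025,"dy":0,"dz":0.0003,"wx":0,"wy":0,"wz":0},{"dx":0,"dy":0,"dz":0,"wx":0,"wy":0,"wz":0},{"dx":0,"dy":0,"dz":0,"wx":0,"wy":0,"wz":0}]}}

```text
clock: 27.83
tool_pos: [0.5469, -0.1719, 0.141]
tool_rot: [[0.078, 0.997, 0.002], [0.997, -0.078, -0.007], [-0.006, 0.003, -1.0]]
wrist_force: [3.6, -15.3, 2.4]
gripper_width: 0.0254
grasp_force: 53.1
```

Call:
{"op": "arm_command", "data": {"plan": [{"dx":-0.005,"dy":0,"dz":-0.0008,"wx":0,"wy":0,"wz":0},{"dx":0,"dy":0,"dz":0,"wx":0,"wy":0,"wz":0}]}}

```text
clock: 28.0
tool_pos: [0.5469, -0.1723, 0.1411]
tool_rot: [[0.075, 0.997, 0.002], [0.997, -0.075, -0.001], [-0.001, 0.002, -1.0]]
wrist_force: [5.7, -4.1, 0.1]
gripper_width: 0.025
grasp_force: 52.8
```

Call:
{"op": "arm_command", "data": {"plan": [{"dx":0,"dy":0,"dz":0,"wx":0,"wy":0,"wz":0},{"dx":0,"dy":0,"dz":0,"wx":0,"wy":0,"wz":0},{"dx":0,"dy":0,"dz":0,"wx":0,"wy":0,"wz":0},{"dx":0,"dy":0,"dz":0,"wx":0,"wy":0,"wz":0},{"dx":0,"dy":0,"dz":0,"wx":0,"wy":0,"wz":0}], "jaw": 0.07}}

```text
clock: 28.42
tool_pos: [0.5461, -0.1705, 0.1403]
tool_rot: [[0.073, 0.997, -0.001], [0.997, -0.073, 0.0], [0.0, -0.001, -1.0]]
wrist_force: [0.2, -0.2, 0.2]
gripper_width: 0.07
grasp_force: 0.0
```

Call:
{"op": "arm_command", "data": {"plan": [{"dx":0,"dy":0,"dz":-0.02,"wx":0,"wy":0,"wz":0},{"dx":0,"dy":0,"dz":-0.04,"wx":0,"wy":0,"wz":0},{"dx":0,"dy":0,"dz":-0.04,"wx":0,"wy":0,"wz":0},{"dx":-0.04,"dy":0,"dz":0,"wx":0,"wy":0,"wz":0},{"dx":-0.04,"dy":0,"dz":0,"wx":0,"wy":0,"wz":0}]}}

```text
clock: 28.83
tool_pos: [0.5431, -0.2487, 0.2446]
tool_rot: [[0.066, 0.998, 0.007], [0.998, -0.066, -0.001], [-0.001, 0.007, -1.0]]
wrist_force: [1.1, -2.0, -0.7]
gripper_width: 0.0704
grasp_force: 0.0
```

Call:
{"op": "arm_command", "data": {"plan": [{"dx":-0.04,"dy":0,"dz":0,"wx":0,"wy":0,"wz":0},{"dx":-0.04,"dy":0,"dz":0,"wx":0,"wy":0,"wz":0},{"dx":0,"dy":0,"dz":0,"wx":0,"wy":0,"wz":0},{"dx":0,"dy":0,"dz":0,"wx":0,"wy":0,"wz":0}]}}

```text
clock: 29.17
tool_pos: [0.5331, -0.3338, 0.2396]
tool_rot: [[0.079, 0.997, -0.002], [0.997, -0.079, -0.0], [-0.0, -0.002, -1.0]]
wrist_force: [-0.7, 0.3, -0.5]
gripper_width: 0.0701
grasp_force: 0.0
```

```bash
python3 -c "
from h import *
a=save('scene','s6.png');b=save('top','t6.png');st()
for n,im in(('scene',a),('top',b)):
  H=cv2.cvtColor(im,cv2.COLOR_RGB2HSV);x0,x1,y0,y1=(180,235,160,215) if n=='scene' else(320,420,230,275)
  q=(((H[...,0]<8)|(H[...,0]>172))&(H[...,1]>120)&(H[...,2]>60))[y0:y1,x0:x1];yy,xx=np.nonzero(q);print(n,xx.mean()+x0,yy.mean()+y0,len(xx))
A=cv2.resize(a[160:250,195:300],(400,343),interpolation=cv2.INTER_CUBIC);B=cv2.resize(b[215:290,275:365],(400,343),interpolation=cv2.INTER_CUBIC);cv2.imwrite('pics/c8.png',np.hstack([A,B])[:,:,::-1])"

```

```text
t 29.27 local x,y,z mm [280.2   2.2 240.2] F [ 0.3  1.3 -0. ] T [ 0.02 -0.06  0.  ] w 0.0702 g 0.0
scene 218.72340425531914 176.93617021276594 94
top 350.63392857142856 249.84821428571428 112
```

View pics/c8.png

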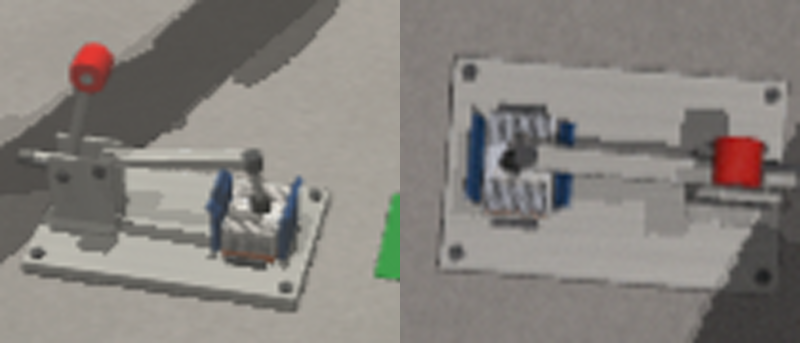

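The pad presses on the block's flat middle at top (303,249). The knob at top (351,250) has moved about 11 mm past its starting angle, so the handle is fully home, and the robot is clear. Handing in.

```bash
python3 -c "
from station import env
print(env.finish_job())"
```

```text
the job is handed in; nothing more can be done
None
```

The cooling block is seated fins up in the nest with the pad pressing on it, the handle is fully home at its stop, and the job was handed in at about 29 s of the 72 s allowed; no verdict came back.

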